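Slide the printing blocks home into their fitting slots

TASK

Push the two loose wooden printing blocks across the board, without lifting them, and let each drop into the slot that is made for its width, so that it lies level on the slot's ledges with its top flush with the board; the third slot stays empty. Leave the tin, the brush jar and the cup where they stand.

Things in the scene. Friction and masses are not known exactly. Their poses are not given: they have to be found in the camera images.
- board: Fixed plywood board on which the blocks slide, 700 mm wide (y) x 230 mm deep (x), flat, top 42 mm above the table. Origin at table height under the middle of its far edge, where the slots begin; x towards the slots, z up; the board spans x -230 to 0, y -350 to 350 mm. The three slot boxes stand along this edge at 141 mm pitch about its middle, in any order.
- block_narrow_center (a point): A loose flat printing block of plain light wood, 90 mm wide (its y) x 100 mm long (its x) x 20 mm thick, about 0.12 kg, lying flat on the board: too big for the gripper, so it has to be pushed. This point is its centre, half-way up; x along its length, roughly towards the slots (within about 20 degrees), z up.
- block_wide_center (a point): A loose flat printing block of plain light wood, 122 mm wide (its y) x 100 mm long (its x) x 20 mm thick, about 0.16 kg, lying flat on the board: too big for the gripper, so it has to be pushed. This point is its centre, half-way up; x along its length, roughly towards the slots (within about 20 degrees), z up.
- slot_narrow_seat (a point): Seat point of a fixed wooden slot box (140 mm wide outside): its open mouth is at the board's far edge. Slot 96 mm wide, 108 mm long; side and back walls rise 12 mm above the board, 5 mm lead-ins at the mouth. 9 mm side ledges 20 mm below the board's top; open between them (78 mm). Made for the 90 mm block. Point: 54 mm past the edge, mid-width, 10 mm below the board's top; x into the slot.
- slot_middle_seat (a point): Seat point of a wooden slot box (140 mm wide outside): its open mouth is at the board's far edge. Slot 112 mm wide, 108 mm long; side and back walls rise 12 mm above the board, 5 mm lead-ins at the mouth. 9 mm side ledges 20 mm below the board's top; open between them (94 mm). For a 106 mm block; stays empty. Point: 54 mm past the edge, mid-width, 10 mm below the board's top; x into the slot.
- slot_wide_seat (a point): Seat point of a fixed wooden slot box (140 mm wide outside): its open mouth is at the board's far edge. Slot 128 mm wide, 108 mm long; side and back walls rise 12 mm above the board, 5 mm lead-ins at the mouth. 9 mm side ledges 20 mm below the board's top; open between them (110 mm). Made for the 122 mm block. Point: 54 mm past the edge, mid-width, 10 mm below the board's top; x into the slot.
- tin: A small loose steel tin, 44 mm across and 45 mm high, 0.25 kg, standing on the board near its near edge (between the places where the two blocks lie, 40 to 60 mm in from that edge). Origin at the centre of its underside. Leave it where it stands.
- jar: A loose glass jar, 92 mm across and 110 mm high, with brushes in it up to about 215 mm, standing on the table beside the row of slots. Origin at the centre of its underside. Leave it where it stands.
- cup: A loose white cup, 90 mm across and 58 mm high with a handle, holding wooden wedges up to about 70 mm, standing on the table beside the row of slots. Origin at the centre of its underside. Leave it where it stands.
Not all that is in view belongs to the job. Leave any pink look-alike of the part that bears block_wide_center alone.

How it is judged:
By the outcome, as a careful person would: the job done as asked, in the order asked, and still so for the second after the job is handed in, with the robot touching nothing.
It also fails if it takes over 72 s, if anything falls off the work surface, if the arm or the gripper's body presses on something with over 40 N, if the wrist force passes 120 N, or if a joint passes its speed limit or range.

ROBOT

A 7-joint arm with a two-finger parallel gripper is mounted at the origin on the work surface. World frame = base frame: x ahead of the robot, y to its left, z up, the work surface at z = 0. Lengths are in mm, angles in rad, forces in N, time in s.
With the tool pointing down it reaches from about 350 to 775 mm from the base axis. Payload 3.1 kg.
Tool frame: the origin (TCP) lies between the finger pads; the fingertips stand 11 mm ahead of it and the grasp point (between the pads) lies 8 mm behind it; x points along the fingers, y is the direction in which the jaws open and shut, and the axes are right-handed (so a half turn about x gives the same grasp; the last joint's range is limited). The gripper opens to 85 mm and grips with 20 to 120 N. Pads are 22 mm wide; open, the fingers measure 114 mm over their backs; the gripper's body (76 mm by 85 mm) begins 54 mm behind the grasp point. The pads swing forward as they close: fully open they stand 13 mm farther back than shut.
Start: joints at [-1.175, 0.311, 0.014, 1.512, -0.004, 1.319, -0.027], TCP at [233.147, 498.156, 242.304] pointing down, gripper open.
Joint ranges: [-2.7, 2.7], [-0.3, 1.91], [-1.27, 1.3], [0.12, 2.57], [-1.44, 4.58], [0.2, 2.03], [-3.05, 3.05]. Speed limits (rad/s): [2.79, 2.79, 3.14, 3.14, 3.14, 3.14, 3.14].

INTERFACE

Orientations are given as [roll, pitch, yaw] about the fixed x, y, z axes, in that order (R = Rz(yaw) Ry(pitch) Rx(roll)).
In Python, from workcell import robot gives the robot as it stands.
- The arm moves only by the tool jog_arm, never from a script. Its argument "increments" is text: rows parted by semicolons, each of 7 numbers parted by spaces: the gripper's target within -1 to 1 (fully open at 1, half-way at 0, shut at -1), then the shift along the tool's x, y, z in m, then the turn, a rotation vector about the tool's x, y, z in degrees. In form: fingers x y z ax ay az; .... A call has exactly 5 rows; each row shifts and turns the pose as measured when the row begins, along the tool's axes as they then stand; what a row does not reach is not made up. A row lasts 1/10 s, in which the tool goes at most 50 mm and 8.59 degrees, less where a joint would pass 70% of its speed; a pose out of reach is approached as far as the arm can. A call is refused whole if a number of a shift passes 0.05 or a number of a turn 8.59, either way. A call with a gripper value outside its range is refused whole. The fingers move at their own pace and stop on an object; "grip_force" is the grip in N (left out, the last holds). Time passes only in rows, so rows that do not move let the fingers close, or fill a call up. It gives the time, the measured TCP pose, the force and the opening at its end, in the units of the state.
- robot.get_obs(): the state, without advancing time (a new reading comes with each control period).
- robot.camera(name): name is "scene" or "top" or "wrist"; returns a dict with "img" (420x560x3 uint8, blue, green, red), "fx", "fy", "cx", "cy" (pixels), "view" (4x4, takes a point from world to camera coordinates). Camera axes: x right, y down, z forward; pixel columns grow to the right and rows downward; lengths in mm; the calibration is good to about 2 mm. A picture is of the moment at which its call begins. There is no depth.
- robot.close_job(): hands the job in, once; it reports no verdict.
The state is a dict: "clock": time; "joints": joint angles; "qd": joint speeds; "effort": joint torques, N m; "tcp_pos": TCP position; "tcp_rot": TCP orientation; "wrist_force": force on the tool from outside, world axes, zero at the start; "ft_torque": the same for the moment, N m; "width": opening from 0.0 (shut) to 1.0 (fully open).
Only numpy, scipy, OpenCV 4.12 (cv2) and the standard library are available. Lean on these libraries where they do the work, as an engineer would, in place of code of your own. Each camera call takes 0.05 s, during which the arm holds its last target.

## Working session

There is one attempt and no reset: what is moved stays moved. The work goes in short steps, Python scripts to look and compute and a tool call to move; the robot and the scene stay as the last step left them, time stands still between calls to the robot, and variables do not carry over. Pictures are saved under pics/ and viewed, and the job is handed in when it is done.

Besides the shell and the picture viewer there is one more tool, called after ">>>" as name(argument=value, ...), one argument or row to a line, values as JSON. jog_arm: Moves the arm, as the interface text tells. Its arguments: {"type":"object","properties":{"increments":{"type":"string"},"grip_force":{"type":"number"}},"required":["increments"]}

```bash
mkdir -p pics; ls
python3 - <<'E'
from workcell import robot
import cv2,numpy as np
o=robot.get_obs()
for k,v in o.items(): print(k,v)
for n in ("scene","top","wrist"):
    c=robot.camera(n); cv2.imwrite(f"pics/{n}0.png",c["img"]); np.savez(f"{n}.npz",**c)
    print(n,c["fx"],c["fy"],c["cx"],c["cy"]); print(np.round(c["view"],3))
E
```

```text
pics
clock 0.0
joints [-1.1747351   0.31173229  0.01397761  1.51305169 -0.00440038  1.31919107
 -0.02719938]
qd [ 2.26876519e-04 -9.23821229e-04 -9.35183209e-04  1.32600682e-03
  6.83625351e-04  4.86625921e-05 -3.79844018e-04]
effort [-4.20676261e-04 -3.79912376e+01  1.45767820e-01 -2.30596411e+01
  1.21028876e-02  1.35109355e-02  5.65493082e-06]
tcp_pos [232.83712506 497.51246132 241.21953783]
tcp_rot [-1.53182904  1.56844467 -1.96949925]
wrist_force [-0.01650123 -0.63143283 -0.09201855]
ft_torque [-0.01305864  0.02516758 -0.05894071]
width 0.9976707186466106
scene 497.8258974059377 497.8258974059377 276.2965387462542 214.33361275580077
[[ 8.350000e-01  5.500000e-01  1.200000e-02 -4.603610e+02]
 [ 4.270000e-01 -6.320000e-01 -6.460000e-01 -2.183950e+02]
 [-3.480000e-01  5.450000e-01 -7.630000e-01  1.737749e+03]
 [ 0.000000e+00  0.000000e+00  0.000000e+00  1.000000e+00]]
top 430.76999072030424 430.76999072030424 281.39728339167834 211.568767995106
[[ 2.100000e-02 -1.000000e+00  8.000000e-03 -4.370800e+01]
 [-9.930000e-01 -2.200000e-02 -1.140000e-01  5.759710e+02]
 [ 1.140000e-01 -5.000000e-03 -9.930000e-01  1.018905e+03]
 [ 0.000000e+00  0.000000e+00  0.000000e+00  1.000000e+00]]
wrist 350.14818012582094 350.14818012582094 279.0735316373506 209.2421999103691
[[ 4.25000e-01  9.05000e-01 -1.00000e-03 -5.47899e+02]
 [ 8.72000e-01 -4.09000e-01  2.70000e-01 -3.35930e+01]
 [ 2.44000e-01 -1.16000e-01 -9.63000e-01  3.78968e+02]
 [ 0.00000e+00  0.00000e+00  0.00000e+00  1.00000e+00]]
```

View pics/scene0.png

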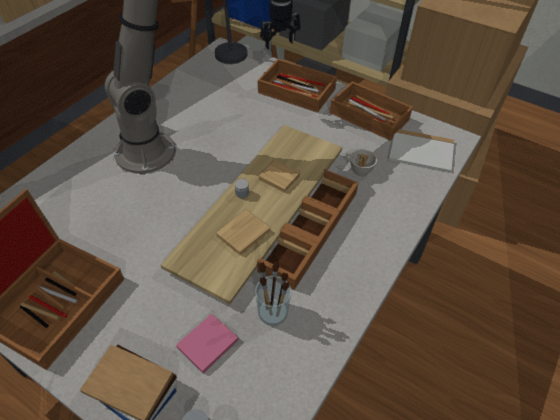

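View pics/top0.png

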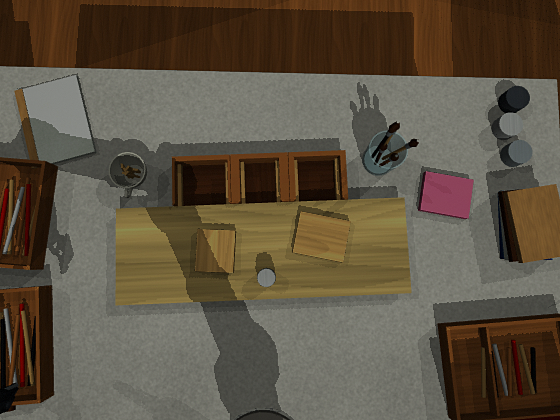

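View pics/wrist0.png

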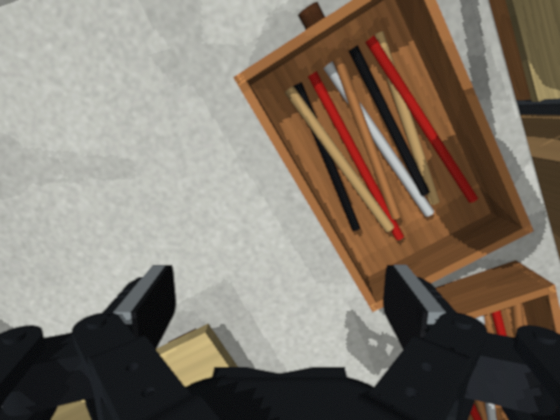

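```bash
cat > h.py <<'E'
import numpy as np,cv2
def load(n): return dict(np.load(n))
def pix(c,P):
    P=np.atleast_2d(np.asarray(P,float)); q=P@c["view"][:3,:3].T+c["view"][:3,3]
    return np.c_[q[:,0]/q[:,2]*c["fx"]+c["cx"],q[:,1]/q[:,2]*c["fy"]+c["cy"]]
def unproj(c,uv,z):
    uv=np.atleast_2d(np.asarray(uv,float))
    R=c["view"][:3,:3];t=c["view"][:3,3];C=-R.T@t
    d=np.c_[(uv[:,0]-c["cx"])/c["fx"],(uv[:,1]-c["cy"])/c["fy"],np.ones(len(uv))]@R
    return C+d*((z-C[2])/d[:,2])[:,None]
def rect(c,z,x0,x1,y0,y1,s):
    # image: cols = y decreasing, rows = x decreasing ; s px/mm
    w=int((y1-y0)*s);h=int((x1-x0)*s)
    P=np.array([[x1,y1,z],[x1,y0,z],[x0,y0,z],[x0,y1,z]],float)
    H=cv2.getPerspectiveTransform(pix(c,P).astype(np.float32),np.float32([[0,0],[w,0],[w,h],[0,h]]))
    return cv2.warpPerspective(c["img"],H,(w,h),flags=cv2.INTER_CUBIC)
E
python3 - <<'E'
from h import *
c=load("top.npz")
r=unproj(c,[[115,208],[405,198],[411,293],[116,304]],42);print(np.round(r,1))
im=rect(c,54,520,680,-160,300,1.7);im=cv2.convertScaleAbs(im,alpha=1.8)
cv2.imwrite("pics/slots.png",im)
im=rect(c,62,360,580,-140,260,2);cv2.imwrite("pics/blocks.png",cv2.convertScaleAbs(im,alpha=1.6))
E
```

```text
[[ 575.7  370.8   42. ]
 [ 615.5 -331.7   42. ]
 [ 387.8 -343.2   42. ]
 [ 348.1  353.7   42. ]]
```

Run:
```python
from h import *
c=load("top.npz")
im=cv2.resize(c["img"][140:310,105:420],None,fx=2.5,fy=2.5,interpolation=cv2.INTER_CUBIC)
cv2.imwrite("pics/zoom.png",cv2.convertScaleAbs(im,alpha=1.6))
```

```text
(no output)
```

View pics/slots.png

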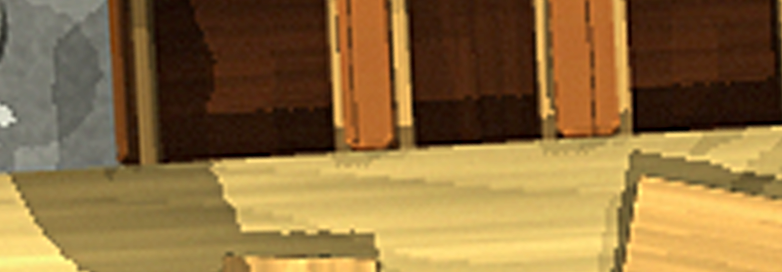

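View pics/blocks.png

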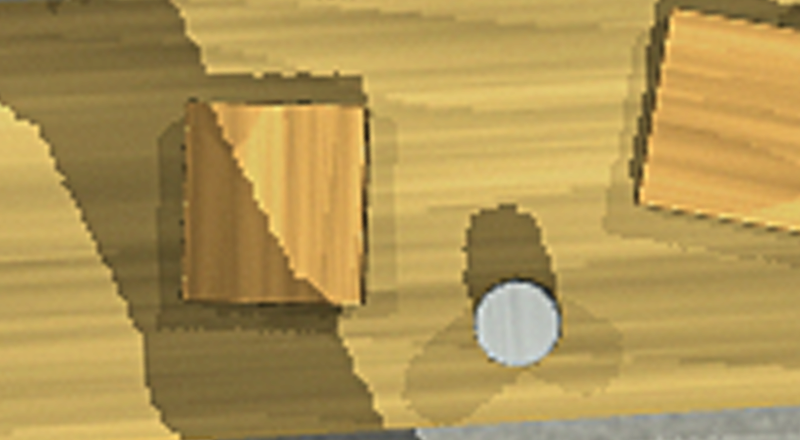

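View pics/zoom.png

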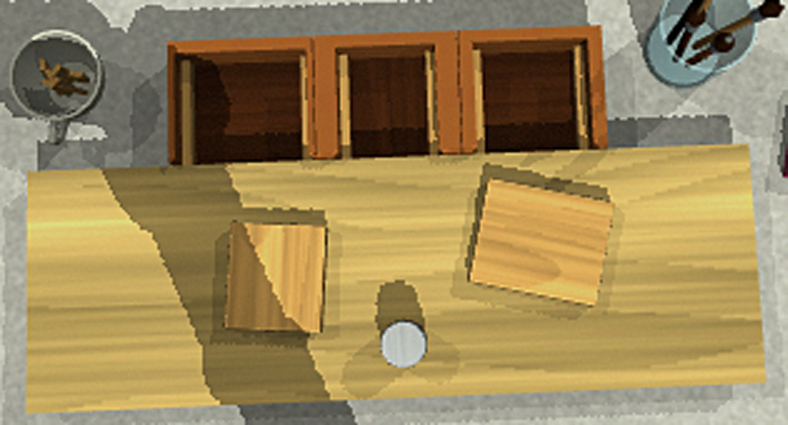

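```bash
cat >> h.py <<'E'
from scipy.optimize import minimize
from scipy.ndimage import map_coordinates
def corners(p,l,w,z):  # centre x,y,yaw -> 4 corners
    x,y,a=p;c,s=np.cos(a),np.sin(a)
    L=np.array([[l/2,w/2],[l/2,-w/2],[-l/2,-w/2],[-l/2,w/2]])
    return np.c_[x+c*L[:,0]-s*L[:,1],y+s*L[:,0]+c*L[:,1],np.full(4,z)]
def fit(cams,p0,l,w,z,sig=1.0,edges=(0,1,2,3),span=(0.05,0.95)):
    G=[]
    for c in cams:
        im=cv2.GaussianBlur(c["img"].astype(np.float32),(0,0),sig)
        G.append((c,[(cv2.Sobel(im[:,:,k],cv2.CV_32F,1,0),cv2.Sobel(im[:,:,k],cv2.CV_32F,0,1)) for k in range(3)]))
    t=np.linspace(*span,60)
    def f(v):
        p=np.array([v[0],v[1],v[2]/50.]);q=corners(p,l,w,z);s=0
        for c,gs in G:
            for i in edges:
                P=pix(c,q[i]+t[:,None]*(q[(i+1)%4]-q[i]));d=P[-1]-P[0];n=np.array([-d[1],d[0]])/np.hypot(*d)
                m=0
                for gx,gy in gs:
                    g=n[0]*map_coordinates(gx,[P[:,1],P[:,0]],order=1)+n[1]*map_coordinates(gy,[P[:,1],P[:,0]],order=1)
                    m=m+np.minimum(np.abs(g),150)
                s+=m.mean()
        return -s
    best=None
    for dx in (-3,0,3):
        for dy in (-3,0,3):
            v0=np.array([p0[0]+dx,p0[1]+dy,p0[2]*50])
            r=minimize(f,v0,method="Nelder-Mead",options=dict(initial_simplex=v0+np.array([[0,0,0],[3,0,0],[0,3,0],[0,0,1.5]]),xatol=.02,fatol=.01))
            if best is None or r.fun<best.fun: best=r
    return np.array([best.x[0],best.x[1],best.x[2]/50]),best.fun
def overlay(c,polys,fn,roi,s=2.5,col=(0,0,255)):
    u0,u1,v0,v1=roi
    im=cv2.convertScaleAbs(cv2.resize(c["img"][v0:v1,u0:u1],None,fx=s,fy=s,interpolation=cv2.INTER_CUBIC),alpha=1.5)
    for q in polys:
        p=(pix(c,q)-[u0,v0]+.5)*s
        cv2.polylines(im,[np.round(p*16).astype(np.int32)],True,col,1,cv2.LINE_AA,4)
    cv2.imwrite(fn,im)
def toboard(B,p):
    c,s=np.cos(B[2]),np.sin(B[2]);d=np.array(p[:2])-B[:2]
    return np.array([c*d[0]+s*d[1],-s*d[0]+c*d[1],np.degrees(p[2]-B[2]) if len(p)>2 else 0])
E
python3 - <<'E'
from h import *
T=load("top.npz");S=load("scene.npz")
b0=(481.5,12,.0567)
W0=unproj(T,[[300,208],[350,215],[344,262],[292,250]],62).mean(0)
for nm,cs in (("top",[T]),("scene",[S]),("both",[T,S])):
    b,f=fit(cs,b0,230,700,42); print(nm,"board",b.round(3),f)
    B=np.array([b[0]+115*np.cos(b[2]),b[1]+115*np.sin(b[2]),b[2]])
    n,f1=fit(cs,(479,122,-.03),100,90,62)
    w,f2=fit(cs,(W0[0],W0[1],-.2),100,122,62)
    print(" edge",B.round(2),"N",n.round(3),f1,toboard(B,n).round(2),"W",w.round(3),f2,toboard(B,w).round(2))
    for sl in (141,0,-141): print(sl, (B[:2]+sl*np.array([-np.sin(b[2]),np.cos(b[2])])).round(1))
ps=[corners(b,230,700,42),corners(n,100,90,62),corners(w,100,122,62)]
for y,wd in ((141,128),(0,96),(-141,112)):
    x=B[0]+54*np.cos(B[2])-y*np.sin(B[2]);yy=B[1]+54*np.sin(B[2])+y*np.cos(B[2])
    ps.append(corners((x,yy,B[2]),108,wd,54))
print(unproj(T,[266,277],87))
overlay(T,ps,"pics/ov_t.png",(105,420,140,310))
overlay(S,ps,"pics/ov_s.png",(155,370,115,305),3)
E
```

```text
top board [4.81929e+02 1.37320e+01 6.20000e-02] -874.4327456735972
 edge [5.9671e+02 2.0820e+01 6.0000e-02] N [ 4.78696e+02  1.25003e+02 -2.80000e-02] -782.8850445205125 [-111.37  111.26   -5.13] W [ 5.17030e+02 -1.27293e+02 -1.75000e-01] -874.5158380590814 [ -88.66 -142.92  -13.59]
141 [588.  161.6]
0 [596.7  20.8]
-141 [ 605.4 -119.9]
scene board [4.82685e+02 1.23070e+01 6.30000e-02] -863.0752430430617
 edge [5.9746e+02 1.9540e+01 6.0000e-02] N [ 4.80533e+02  1.21287e+02 -1.70000e-02] -756.7059547724157 [-110.29  108.9    -4.58] W [ 5.18633e+02 -1.27143e+02 -1.72000e-01] -807.8570100505735 [ -87.89 -141.43  -13.49]
141 [588.6 160.3]
0 [597.5  19.5]
-141 [ 606.3 -121.2]
both board [4.8225e+02 1.3043e+01 6.2000e-02] -1716.0489577539065
 edge [5.9703e+02 2.0200e+01 6.0000e-02] N [ 4.79048e+02  1.24483e+02 -2.10000e-02] -1437.7887998357353 [-111.26  111.42   -4.76] W [ 5.17488e+02 -1.27264e+02 -1.72000e-01] -1661.9189489893051 [ -88.56 -142.23  -13.42]
141 [588.2 160.9]
0 [597.   20.2]
-141 [ 605.8 -120.5]
[[419.9697245    0.74294953  87.        ]]
```

View pics/ov_t.png

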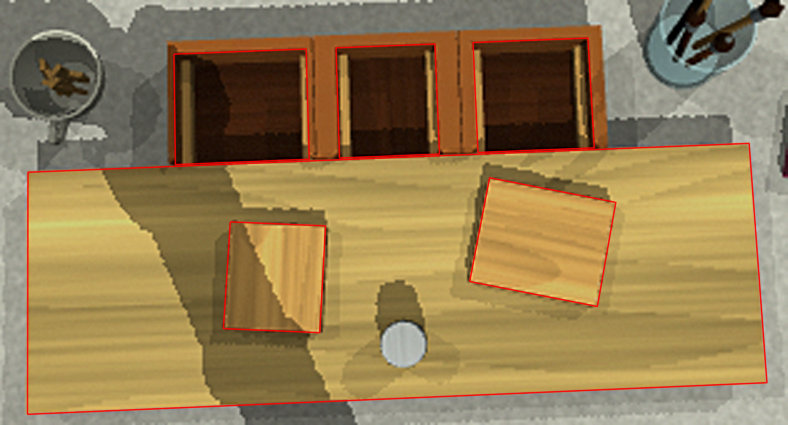

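View pics/ov_s.png

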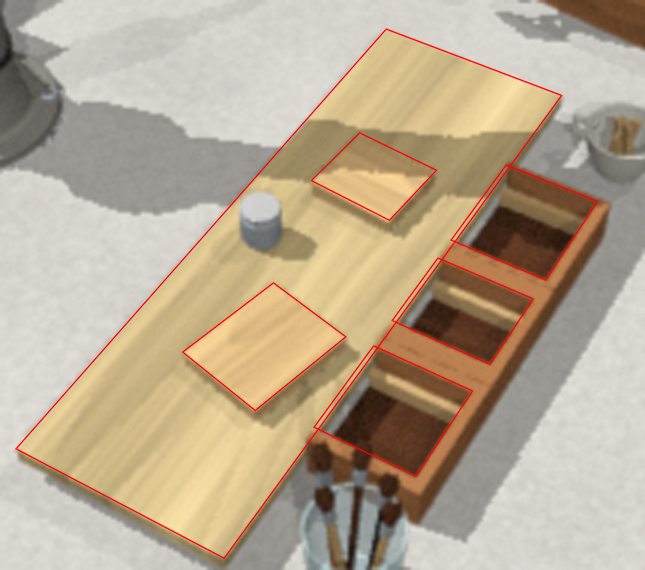

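```bash
cat >> h.py <<'E'
from scipy.spatial.transform import Rotation as Ro
B=np.array([597.0,20.2,0.0622])
def w2(bx,by,B=B): c,s=np.cos(B[2]),np.sin(B[2]); return np.array([B[0]+c*bx-s*by,B[1]+s*bx+c*by])
def state():
    from workcell import robot
    o=robot.get_obs(); r=Ro.from_euler("xyz",o["tcp_rot"]); R=r.as_matrix(); p=np.array(o["tcp_pos"])
    phi=np.degrees(np.arctan2(R[1,1],R[0,1]))-np.degrees(B[2])
    print("t",round(o["clock"],2),"tcp",p.round(1),"board",toboard(B,p).round(1)[:2],"jaw angle rel board y-axis %.1f"%(phi-90),"xaxis",R[:,0].round(3),"F",np.round(o["wrist_force"],1),"w",round(o["width"],2),"q1,q7",np.round([o["joints"][0],o["joints"][6]],2))
    return p,R
def goto(bx,by,z,ang,flip=False):
    """target board pos, height, jaw angle (deg) relative to board y axis; prints total tool-frame shift (mm) and rotvec (deg)"""
    p,R=state(); t=np.r_[w2(bx,by),z]
    a=np.radians(ang+90)+B[2]; y=np.array([np.cos(a),np.sin(a),0]); x=np.array([0,0,-1.]); Rt=np.c_[x,y,np.cross(x,y)]
    print("shift tool mm",(R.T@(t-p)).round(1),"turn deg",np.degrees(Ro.from_matrix(R.T@Rt).as_rotvec()).round(1),"world d",(t-p).round(1))
E
python3 - <<'E'
from h import *
goto(-190,111,130,0);goto(-190,111,130,180);goto(-111,111+80,130,90)
E
```

```text
t 0.15 tcp [232.9 497.7 241.5] board [-333.7  499.2] jaw angle rel board y-axis -28.6 xaxis [-0.001 -0.002 -1.   ] F [0.2 0.5 0.9] w 1.0 q1,q7 [-1.17 -0.03]
shift tool mm [ 112.  -271.6  312.2] turn deg [-28.6  -0.    0.1] world d [ 167.6 -378.5 -111.5]
t 0.15 tcp [232.9 497.7 241.5] board [-333.7  499.2] jaw angle rel board y-axis -28.6 xaxis [-0.001 -0.002 -1.   ] F [0.2 0.5 0.9] w 1.0 q1,q7 [-1.17 -0.03]
shift tool mm [ 112.  -271.6  312.2] turn deg [1.514e+02 1.000e-01 0.000e+00] world d [ 167.6 -378.5 -111.5]
t 0.15 tcp [232.9 497.7 241.5] board [-333.7  499.2] jaw angle rel board y-axis -28.6 xaxis [-0.001 -0.002 -1.   ] F [0.2 0.5 0.9] w 1.0 q1,q7 [-1.17 -0.03]
shift tool mm [ 111.8 -163.5  343.2] turn deg [-1.186e+02 -1.000e-01  1.000e-01] world d [ 241.4 -293.7 -111.5]
```

>>> jog_arm(
  increments="0 0.01 -0.03 0.034 -5.7 0 0; 0 0.01 -0.026 0.037 -5.7 0 0; 0 0.01 -0.022 0.04 -5.7 0 0; 0 0.01 -0.018 0.042 -5.7 0 0; 0 0.01 -0.014 0.044 -5.7 0 0",
)

```text
clock: 0.65
tcp_pos: [389.6, 353.4, 188.8]
tcp_rot: [2.583, 1.564, 2.682]
wrist_force: [0.4, 0.8, 0.5]
width: 0.499
```

Run:
```python
from h import *
goto(-195,111,110,0)
```

```text
t 0.65 tcp [389.6 353.4 188.8] board [-186.3  345.5] jaw angle rel board y-axis 2.2 xaxis [-0.006  0.003 -1.   ] F [0.4 0.8 0.5] w 0.5 q1,q7 [-0.81  0.93]
shift tool mm [  78.1 -234.3  -17.1] turn deg [ 2.2 -0.3 -0.2] world d [   5.9 -234.6  -78.8]
```

>>> jog_arm(
  increments="0 0.01 -0.048 -0.004 1 0 0; 0 0.016 -0.048 -0.004 1 0 0; 0 0.018 -0.047 -0.004 0 0 0; 0 0.018 -0.046 -0.003 0 0 0; 0 0.016 -0.046 -0.002 0 0 0",
)

```text
clock: 1.15
tcp_pos: [396.2, 117.9, 106.9]
tcp_rot: [2.314, 1.568, 2.377]
wrist_force: [0.1, 0.6, 0.1]
width: 0.5
```

Run:
```python
from h import *
from workcell import robot
goto(-190,111,70,0)
for n in("scene","wrist","top"):
    c=robot.camera(n); np.savez(n+"1.npz",**c)
cv2.imwrite("pics/s1.png",cv2.resize(load("scene1.npz")["img"][100:250,190:370],None,fx=4,fy=4))
cv2.imwrite("pics/w1.png",load("wrist1.npz")["img"])
```

```text
t 1.15 tcp [396.2 117.9 106.9] board [-194.3  110. ] jaw angle rel board y-axis 0.0 xaxis [-0.002  0.002 -1.   ] F [0.1 0.6 0.1] w 0.5 q1,q7 [-0.51  1.35]
shift tool mm [36.9  0.9  4.4] turn deg [ 0.  -0.1 -0.1] world d [  4.2   1.2 -36.9]
```

View pics/s1.png

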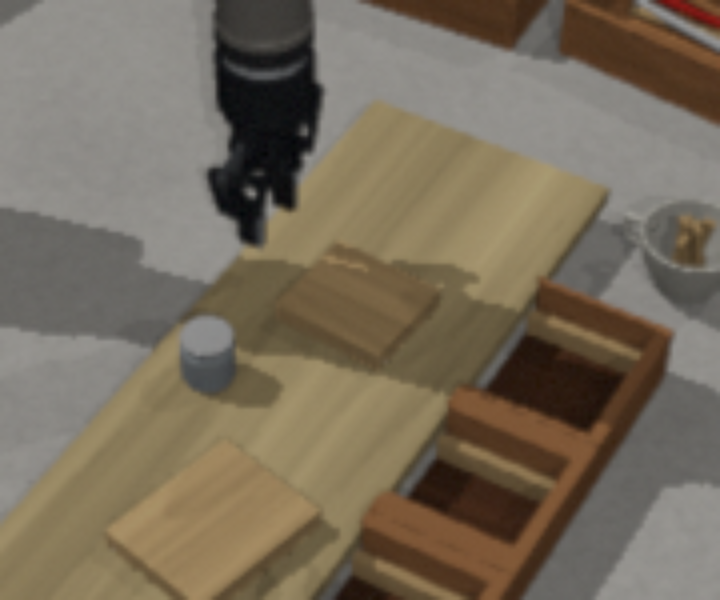

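View pics/w1.png

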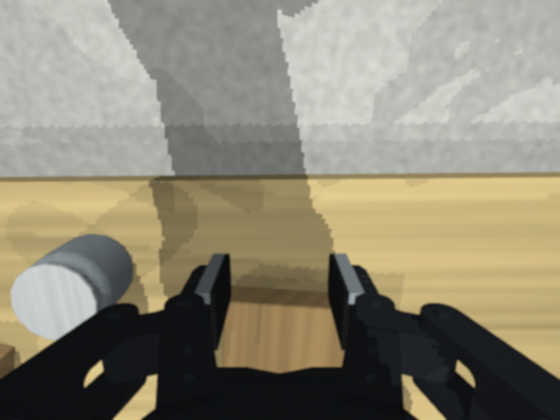

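>>> jog_arm(
  increments="0 0.02 0.001 0.003 0 0 0; 0 0.02 0 0 0 0 0; 0 0.004 0 0 0 0 0; 0 0.003 0 0 0 0 0; 0 0 0 0 0 0 0",
)

```text
clock: 1.8
tcp_pos: [400.9, 122.6, 60.5]
tcp_rot: [1.538, 1.566, 1.598]
wrist_force: [0.5, -0.8, -0.7]
width: 0.5
```

>>> jog_arm(
  increments="0 0.002 0 0 0 0 0; 0 0.002 0 0 0 0 0; 0 0.002 0 0 0 0 0; 0 0 0 0 0 0 0; 0 0 0 0 0 0 0",
)

```text
clock: 2.3
tcp_pos: [402.8, 124.3, 56.3]
tcp_rot: [0.954, 1.562, 1.016]
wrist_force: [-0.2, 0.2, -0.2]
width: 0.499
```

Run:
```python
from h import *
from workcell import robot
goto(-190,111,55,-4.8)
c=robot.camera("scene")
cv2.imwrite("pics/s2.png",cv2.resize(c["img"][100:230,220:340],None,fx=5,fy=4.6))
```

```text
t 2.3 tcp [402.8 124.3  56.3] board [-187.4  116. ] jaw angle rel board y-axis -0.1 xaxis [ 0.005  0.007 -1.   ] F [-0.2  0.2 -0.2] w 0.5 q1,q7 [-0.5   1.37]
shift tool mm [ 1.2 -5.  -2.6] turn deg [ 4.7  0.3 -0.4] world d [-2.3 -5.1 -1.3]
```

View pics/s2.png

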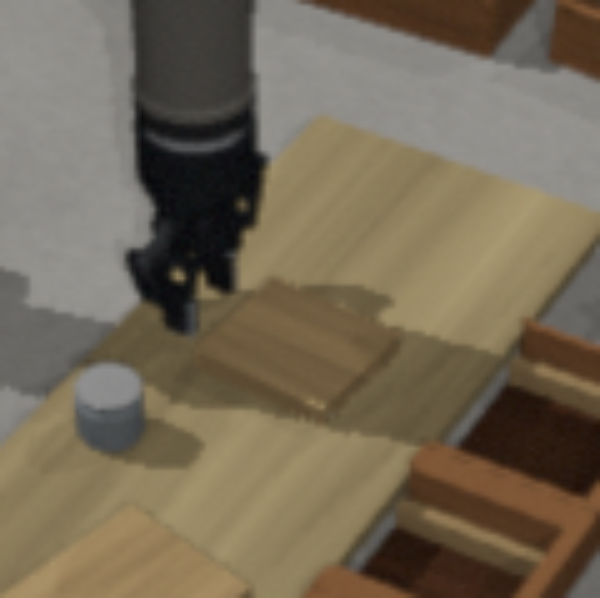

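>>> jog_arm(
  increments="0 0.001 -0.002 0 0 0.2 -0.2; 0 0.001 -0.002 0 0 0.2 -0.2; 0 0.001 -0.001 0 0 0 0; 0 0.001 0 0 0 0 0; 0 0 0 0 0 0 0",
)

```text
clock: 2.85
tcp_pos: [403.2, 118.6, 52.0]
tcp_rot: [-2.863, 1.568, -2.802]
wrist_force: [-0.1, 0.2, -0.2]
width: 0.503
```

Run:
```python
from h import *
goto(-190,111,55,0)
```

```text
t 2.85 tcp [403.2 118.6  52. ] board [-187.3  110.2] jaw angle rel board y-axis -0.1 xaxis [-0.003 -0.001 -1.   ] F [-0.1  0.2 -0.2] w 0.5 q1,q7 [-0.49  1.38]
shift tool mm [-3.   0.8 -2.7] turn deg [-0.1 -0.1  0. ] world d [-2.7  0.6  3. ]
```

>>> jog_arm(
  increments="0 0 0 0.012 0 0 0; 0 0 0 0.012 0 0 0; 0 0 0 0.012 0 0 0; 0 0 0 0.012 0 0 0; 0 0 0 0.012 0 0 0",
)

```text
clock: 3.35
tcp_pos: [465.7, 122.5, 51.3]
tcp_rot: [-3.009, 1.564, -2.948]
wrist_force: [-4.3, -0.2, 3.6]
width: 0.501
```

```bash
cat >> h.py <<'E'
def look(tag,N=None,W=None,roi=(105,420,140,310),fitn=True):
    """N,W: guesses in board coords (x,y,deg); fits from top+scene separately"""
    from workcell import robot
    T=robot.camera("top");S=robot.camera("scene");ps=[]
    np.savez(f"T_{tag}.npz",**T);np.savez(f"S_{tag}.npz",**S)
    for nm,g,w in(("N",N,90),("W",W,122)):
        if g is None: continue
        p0=np.r_[w2(g[0],g[1]),B[2]+np.radians(g[2])]
        for k,cs in(("top",[T]),("scene",[S]),("both",[T,S])):
            p,f=fit(cs,p0,100,w,62); print(nm,k,toboard(B,p).round(1),round(f))
        ps.append(corners(p,100,w,62))
    overlay(T,ps,f"pics/{tag}_t.png",roi); overlay(S,ps,f"pics/{tag}_s.png",(155,370,115,305),3)
E
python3 - <<'E'
from h import *
goto(-127,111,53,0)
look("a",N=(-66,111,0))
E
```

```text
t 3.35 tcp [465.7 122.5  51.3] board [-124.7  110.3] jaw angle rel board y-axis -0.0 xaxis [-0.006 -0.001 -1.   ] F [-4.3 -0.2  3.6] w 0.5 q1,q7 [-0.45  1.43]
shift tool mm [-1.7  0.7 -2.4] turn deg [-0.  -0.4  0. ] world d [-2.4  0.6  1.7]
N top [-53.1 115.4  -1.6] -718
N scene [-61.2 111.6   1.6] -783
N both [-54.9 114.8  -3.8] -1223
```

View pics/a_s.png

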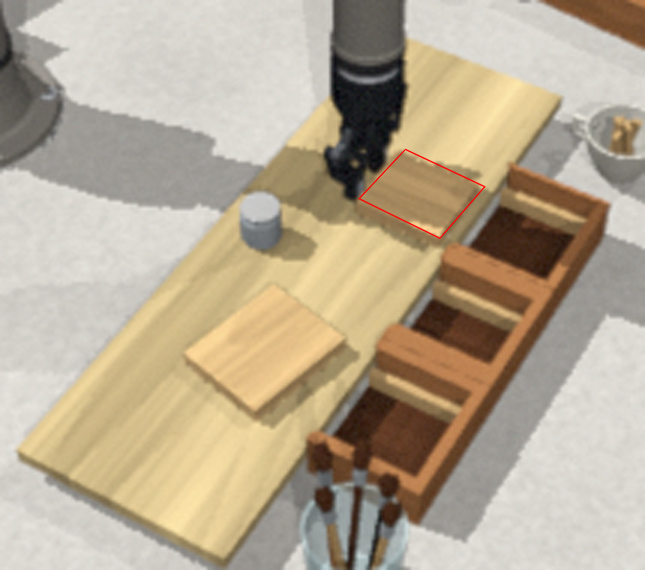

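View pics/a_t.png

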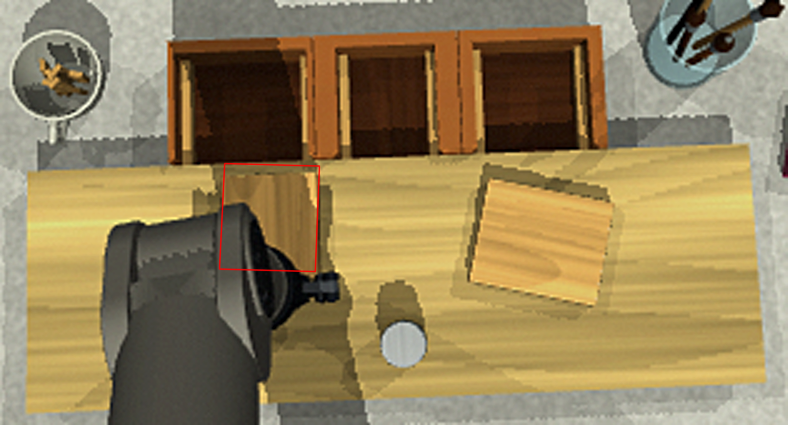

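>>> jog_arm(
  increments="0 -0.01 0 -0.015 0 0 0; 0 -0.04 0.01 -0.01 0 0 0; 0 -0.02 0.03 0 8.5 0 0; 0 0 0.04 0.005 8.5 0 0; 0 0 0.03 0.02 8.5 0 0",
)

```text
clock: 3.95
tcp_pos: [474.7, 222.6, 122.8]
tcp_rot: [-2.387, 1.564, -2.778]
wrist_force: [0.6, -0.6, -0.5]
width: 0.5
```

>>> jog_arm(
  increments="0 0 0.01 0 8.5 0 0; 0 0 0 0 8.5 0 0; 0 0 0 0 8.5 0 0; 0 0 0 0 8.5 0 0; 0 0 0 0 8.5 0 0",
)

```text
clock: 4.45
tcp_pos: [482.6, 239.5, 123.1]
tcp_rot: [2.562, 1.569, 1.417]
wrist_force: [-1.2, -0.8, -0.1]
width: 0.503
```

Run:
```python
from h import *
goto(-63,195,60,-90)
look("b",N=(-62,111,0))
```

```text
t 4.45 tcp [482.6 239.5 123.1] board [-100.6  226. ] jaw angle rel board y-axis -69.2 xaxis [ 0.     0.001 -1.   ] F [-1.2 -0.8 -0.1] w 0.5 q1,q7 [-0.79  0.09]
shift tool mm [63.1 24.1 42.4] turn deg [20.8 -0.1 -0. ] world d [ 39.4 -28.6 -63.1]
N top [-60.5 115.6  -1.6] -816
N scene [-58.9 112.5  -0.7] -811
N both [-59.5 115.6  -1.6] -1554
```

View pics/b_t.png

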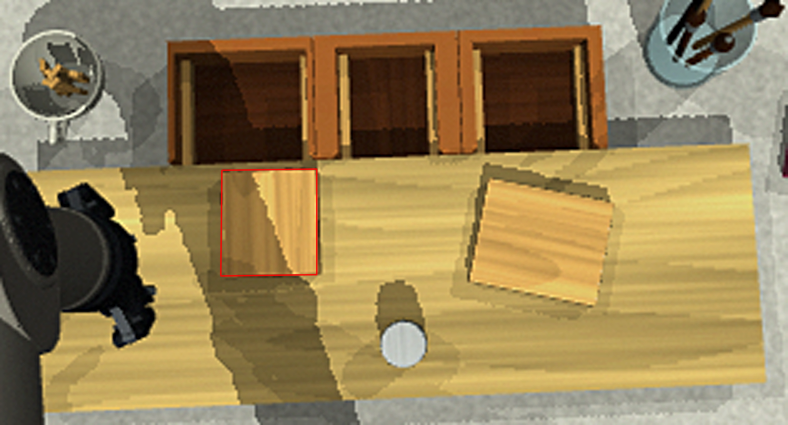

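>>> jog_arm(
  increments="0 0.006 0.006 0.005 8.0 0 0; 0 0.015 0.009 0.004 8.0 0 0; 0 0.015 0.009 0.006 4.8 0 0; 0 0.015 0.006 0.010 0 0 0; 0 0.006 0 0 0 0 0",
)

```text
clock: 5.05
tcp_pos: [518.6, 223.3, 65.5]
tcp_rot: [2.268, 1.565, 0.771]
wrist_force: [-0.7, -0.5, 0.5]
width: 0.5
```

Run:
```python
from h import *
goto(-60,185,53,-90)
```

```text
t 5.05 tcp [518.6 223.3  65.5] board [-65.6 207.6] jaw angle rel board y-axis -89.3 xaxis [ 0.004  0.004 -1.   ] F [-0.7 -0.5  0.5] w 0.5 q1,q7 [-0.76 -0.13]
shift tool mm [12.4  5.3 22.7] turn deg [ 0.7 -0.2 -0.2] world d [  7.  -22.2 -12.5]
```

>>> jog_arm(
  increments="0 0.007 0.004 0.005 0.7 0 0; 0 0.004 0.002 0.005 0 0 0; 0 0.001 0 0.005 0 0 0; 0 0 0 0.005 0 0 0; 0 0 0 0.005 0 0 0",
)

```text
clock: 5.55
tcp_pos: [526.0, 199.6, 52.9]
tcp_rot: [2.609, 1.564, 1.107]
wrist_force: [-0.7, -0.8, 0.3]
width: 0.499
```

Run:
```python
from h import *
goto(-61,57,53,-90)
```

```text
t 5.55 tcp [526.  199.6  52.9] board [-59.7 183.5] jaw angle rel board y-axis -89.6 xaxis [ 0.003  0.006 -1.   ] F [-0.7 -0.8  0.3] w 0.5 q1,q7 [-0.71 -0.08]
shift tool mm [ -0.8  -2.1 126.5] turn deg [ 0.4 -0.3 -0.2] world d [ 6.600e+00 -1.263e+02  1.000e-01]
```

>>> jog_arm(
  increments="0 0 0 0.012 0.3 -0.2 0; 0 0 0 0.012 0 0 0; 0 0 0 0.012 0 0 0; 0 0 0 0.012 0 0 0; 0 0 0 0.012 0 0 0",
)

```text
clock: 6.05
tcp_pos: [530.4, 136.2, 54.0]
tcp_rot: [2.218, 1.564, 0.712]
wrist_force: [-0.2, 0.5, 0.0]
width: 0.504
```

Run:
```python
from h import *
goto(-61,57,53,-90)
look("c",N=(-60,70,0))
```

```text
t 6.05 tcp [530.4 136.2  54. ] board [-59.3 119.9] jaw angle rel board y-axis -89.9 xaxis [ 0.005  0.004 -1.   ] F [-0.2  0.5  0. ] w 0.5 q1,q7 [-0.62  0.03]
shift tool mm [ 0.7 -1.9 62.9] turn deg [ 0.1 -0.2 -0.3] world d [  2.2 -62.9  -1. ]
N top [-60.4  66.1  -1.9] -957
N scene [-58.9  58.9  -0.2] -1113
N both [-59.6  60.9  -0.7] -1862
```

View pics/c_t.png

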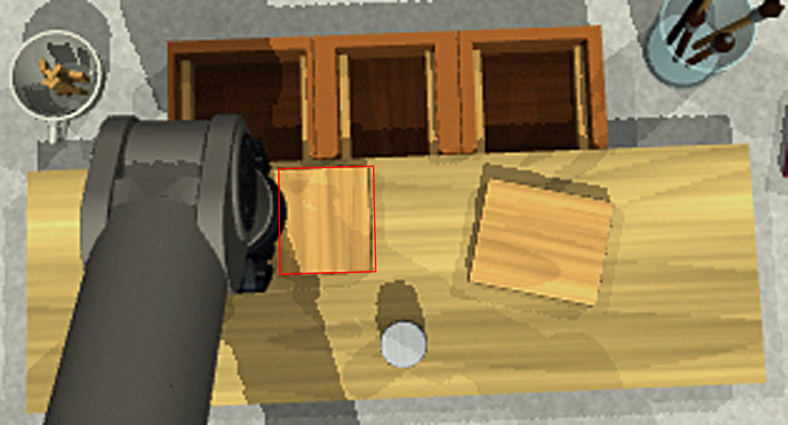

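>>> jog_arm(
  increments="0 0 0 0.012 0 0 0; 0 0 0 0.012 0 0 0; 0 0 0 0.012 0 0 0; 0 0 0 0.012 0 0 0; 0 0 0 0.009 0 0 0",
)

```text
clock: 6.65
tcp_pos: [534.6, 75.2, 54.0]
tcp_rot: [2.216, 1.563, 0.71]
wrist_force: [-0.6, 0.9, 0.5]
width: 0.496
```

Run:
```python
from h import *
goto(-61,57,53,-90)
look("d",N=(-60,0,0))
```

```text
t 6.65 tcp [534.6  75.2  54. ] board [-58.9  58.8] jaw angle rel board y-axis -89.9 xaxis [ 0.006  0.005 -1.   ] F [-0.6  0.9  0.5] w 0.5 q1,q7 [-0.52  0.14]
shift tool mm [ 1.  -2.1  1.8] turn deg [ 0.1 -0.3 -0.3] world d [-2.  -1.9 -1. ]
N top [-58.4   4.5  -2.3] -838
N scene [-58.7  -0.4  -0.4] -1140
N both [-59.1   1.6  -1. ] -1795
```

View pics/d_t.png

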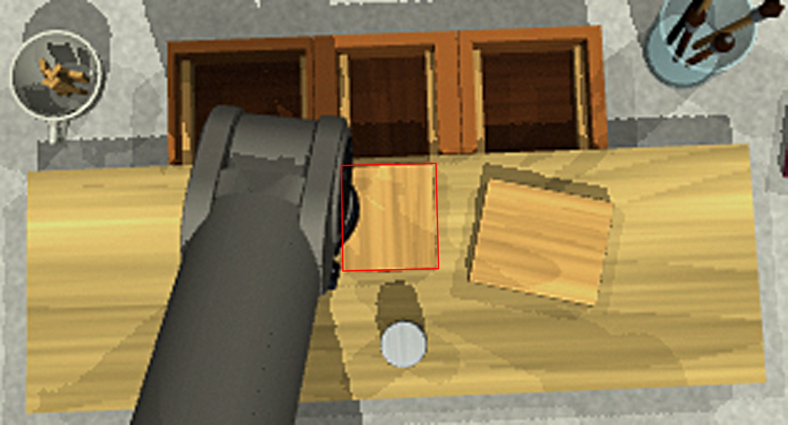

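>>> jog_arm(
  increments="0 0 0 -0.012 0 0 0; 0 -0.03 0 -0.01 0 0 0; 0 -0.035 0 0 -8 0 0; 0 -0.01 -0.02 0.01 -8.5 0 0; 0 0 -0.02 0.01 -8.5 0 0",
)

```text
clock: 7.25
tcp_pos: [499.7, 74.7, 130.1]
tcp_rot: [1.966, 1.565, 0.903]
wrist_force: [0.1, -0.8, -0.1]
width: 0.498
```

>>> jog_arm(
  increments="0 0 -0.01 0 -8.5 0 0; 0 0 0 0 -8.5 0 0; 0 0 0 0 -8.5 0 0; 0 0 0 0 -8.5 0 0; 0 0 0 0 -8.5 0 0",
)

```text
clock: 7.75
tcp_pos: [488.1, 75.9, 131.6]
tcp_rot: [1.403, 1.562, 1.087]
wrist_force: [0.0, -0.1, -1.0]
width: 0.5
```

Run:
```python
from h import *
goto(-131,0,120,0)
```

```text
t 7.75 tcp [488.1  75.9 131.6] board [-105.2   62.3] jaw angle rel board y-axis -21.6 xaxis [ 0.004  0.008 -1.   ] F [ 0.  -0.1 -1. ] w 0.5 q1,q7 [-0.41  1.16]
shift tool mm [ 11.  -67.6  -1. ] turn deg [-21.6   0.2  -0.5] world d [-21.9 -63.8 -11.6]
```

>>> jog_arm(
  increments="0 0 -0.015 -0.001 -7.2 0 0; 0 0 -0.016 -0.003 -7.2 0 0; 0 0 -0.016 -0.007 -7.2 0 0; 0 0 -0.016 -0.013 0 0 0; 0 0 0 0 0 0 0",
)

```text
clock: 8.25
tcp_pos: [456.5, 21.6, 130.8]
tcp_rot: [1.137, 1.559, 1.231]
wrist_force: [0.2, 1.6, -0.5]
width: 0.5
```

Run:
```python
from h import *
goto(-131,0,54,0)
look("e",N=(-59,0,0))
```

```text
t 8.25 tcp [456.5  21.6 130.8] board [-140.2   10.1] jaw angle rel board y-axis 1.8 xaxis [ 0.004  0.011 -1.   ] F [ 0.2  1.6 -0.5] w 0.5 q1,q7 [-0.29  1.66]
shift tool mm [ 76.7 -11.2   8.5] turn deg [ 1.8  0.3 -0.6] world d [  9.8  -9.6 -76.8]
N top [-52.8   1.    0.1] -625
N scene [-58.8  -1.1  -0.3] -877
N both [-54.7  -0.6  -3.2] -1284
```

View pics/e_t.png

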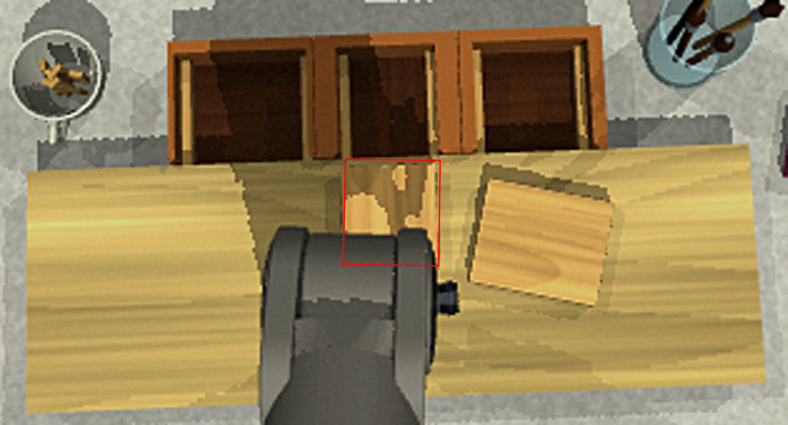

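View pics/e_s.png

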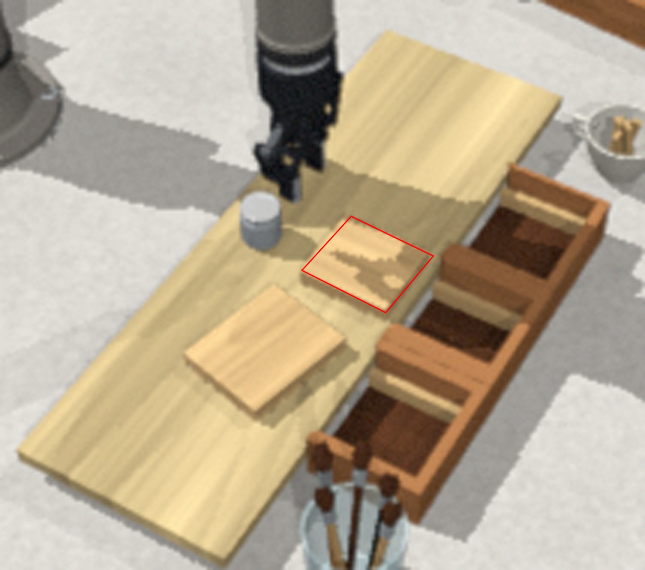

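>>> jog_arm(
  increments="0 0.01 -0.006 0.005 1.8 0.3 -0.6; 0 0.01 -0.005 0.004 0 0 0; 0 0 0 0 0 0 0; 0 0 0 0 0 0 0; 0 0 0 0 0 0 0",
)

```text
clock: 8.85
tcp_pos: [470.8, 18.1, 108.5]
tcp_rot: [0.807, 1.568, 0.877]
wrist_force: [-0.1, -0.2, -0.8]
width: 0.501
```

Run:
```python
from h import *
goto(-131,0,54,0)
```

```text
t 8.85 tcp [470.8  18.1 108.5] board [-126.1    5.7] jaw angle rel board y-axis 0.4 xaxis [ 0.002  0.002 -1.   ] F [-0.1 -0.2 -0.8] w 0.5 q1,q7 [-0.28  1.65]
shift tool mm [54.4 -5.8 -5.1] turn deg [ 0.4  0.1 -0.1] world d [ -4.6  -6.  -54.5]
```

>>> jog_arm(
  increments="0 0.002 -0.004 -0.004 0.3 0 0; 0 0.015 -0.002 -0.001 0 0 0; 0 0.015 0 0 0 0 0; 0 0.008 0 0 0 0 0; 0 0.002 0 0 0 0 0",
)

```text
clock: 9.35
tcp_pos: [466.4, 10.8, 66.3]
tcp_rot: [0.401, 1.566, 0.464]
wrist_force: [-1.2, -1.6, -0.3]
width: 0.499
```

Run:
```python
from h import *
goto(-131,0,54,0)
```

```text
t 9.35 tcp [466.4  10.8  66.3] board [-130.9   -1.3] jaw angle rel board y-axis 0.1 xaxis [ 0.005  0.002 -1.   ] F [-1.2 -1.6 -0.3] w 0.5 q1,q7 [-0.26  1.68]
shift tool mm [12.3  1.2 -0.2] turn deg [ 0.1  0.3 -0.1] world d [ -0.2   1.3 -12.3]
```

>>> jog_arm(
  increments="0 0.006 0 0 0 0 0; 0 0.005 0 0 0 0 0; 0 0.001 0 0.005 0 0 0; 0 0 0 0.01 0 0 0; 0 0 0 0.01 0 0 0",
)

```text
clock: 9.85
tcp_pos: [492.2, 12.4, 54.4]
tcp_rot: [0.504, 1.566, 0.567]
wrist_force: [0.0, 0.4, -0.9]
width: 0.501
```

Run:
```python
from h import *
goto(-90,0,54,0)
look("f",N=(-46,0,0))
```

```text
t 9.85 tcp [492.2  12.4  54.4] board [-105.1   -1.3] jaw angle rel board y-axis 0.0 xaxis [ 0.004  0.003 -1.   ] F [ 0.   0.4 -0.9] w 0.5 q1,q7 [-0.25  1.69]
shift tool mm [ 0.4  1.3 15.1] turn deg [ 0.   0.3 -0.1] world d [15.   2.2 -0.4]
N top [-44.6  -0.4   2.4] -629
N scene [-41.2   0.3  -1.3] -720
N both [-43.7  -0.4   1.5] -1294
```

View pics/f_t.png

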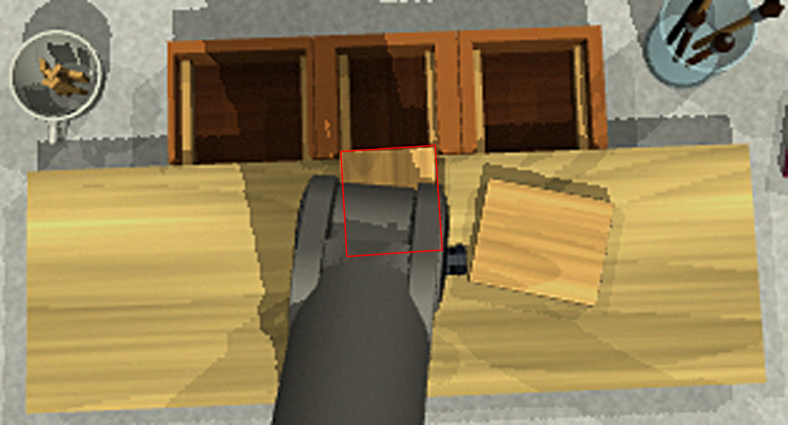

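View pics/f_s.png

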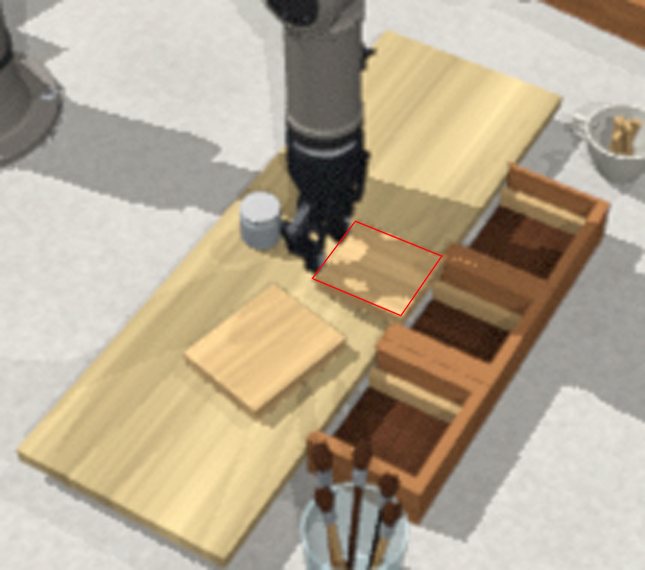

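>>> jog_arm(
  increments="0 0 0.001 0.01 0 0.2 0; 0 0 0 0.01 0 0 0; 0 0 0 0.01 0 0 0; 0 0 0 0.01 0 0 0; 0 0 0 0.01 0 0 0",
)

```text
clock: 10.45
tcp_pos: [545.2, 16.6, 54.7]
tcp_rot: [1.386, 1.569, 1.449]
wrist_force: [-1.2, 0.6, 0.4]
width: 0.498
```

Run:
```python
from h import *
goto(-10,0,54,0)
look("g")
```

```text
t 10.45 tcp [545.2  16.6  54.7] board [-51.9  -0.4] jaw angle rel board y-axis 0.0 xaxis [ 0.     0.002 -1.   ] F [-1.2  0.6  0.4] w 0.5 q1,q7 [-0.23  1.69]
shift tool mm [ 0.7  0.3 41.9] turn deg [ 0.   0.  -0.1] world d [41.8  3.  -0.7]
```

View pics/g_s.png

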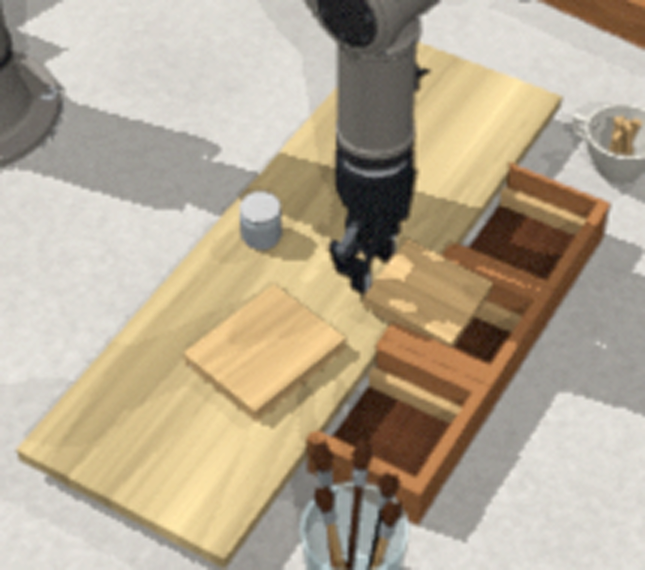

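View pics/g_t.png

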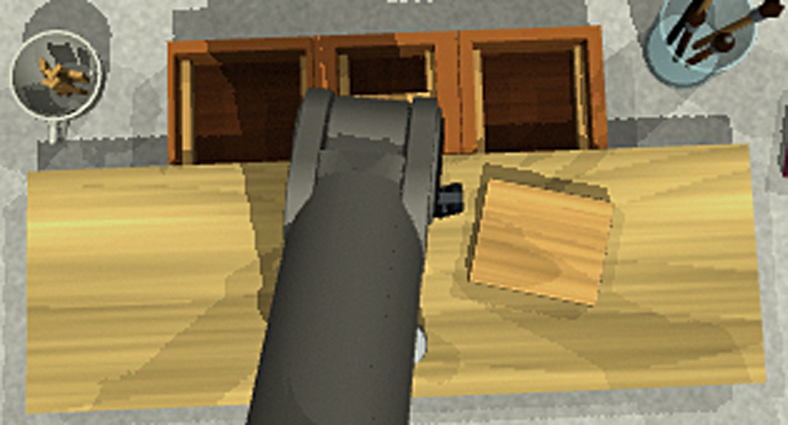

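>>> jog_arm(
  increments="0 0 0 0.008 0 0 0; 0 0 0 0.008 0 0 0; 0 0 0 0.007 0 0 0; 0 0 0 0.007 0 0 0; 0 0 0 0.005 0 0 0",
)

```text
clock: 11.05
tcp_pos: [583.0, 19.0, 54.6]
tcp_rot: [1.123, 1.569, 1.186]
wrist_force: [-0.1, 0.0, -0.8]
width: 0.503
```

Run:
```python
from h import *
goto(-9,0,54,0)
look("g2")
```

```text
t 11.05 tcp [583.   19.   54.6] board [-14.   -0.4] jaw angle rel board y-axis 0.1 xaxis [ 0.001  0.002 -1.   ] F [-0.1  0.  -0.8] w 0.5 q1,q7 [-0.22  1.7 ]
shift tool mm [0.6 0.4 5. ] turn deg [ 0.1  0.1 -0.1] world d [ 5.   0.7 -0.6]
```

View pics/g2_s.png

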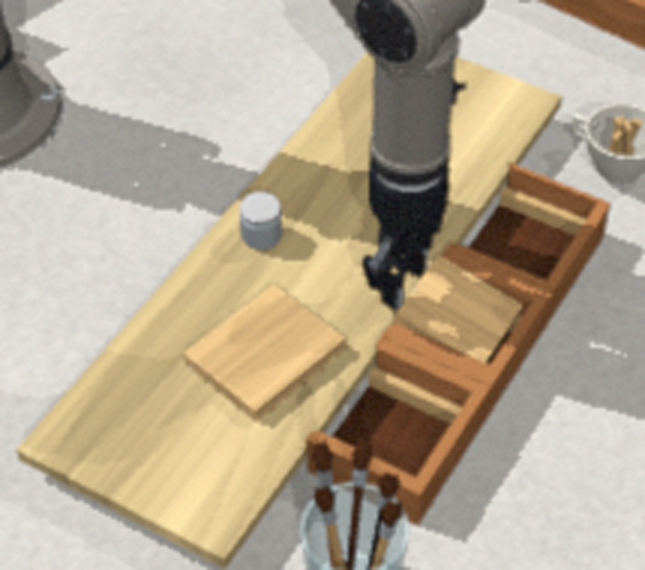

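>>> jog_arm(
  increments="0 0 0 0.003 0 0 0; 0 0 0 0.003 0 0 0; 0 0 0 0.003 0 0 0; 0 0 0 0.001 0 0 0; 0 0 0 0 0 0 0",
)

```text
clock: 11.65
tcp_pos: [594.0, 19.6, 54.9]
tcp_rot: [0.77, 1.568, 0.833]
wrist_force: [-0.1, -0.3, 0.1]
width: 0.499
```

Run:
```python
from h import *
goto(-9,0,54,0)
look("g3")
```

```text
t 11.65 tcp [594.   19.6  54.9] board [-3.  -0.4] jaw angle rel board y-axis 0.1 xaxis [ 0.002  0.002 -1.   ] F [-0.1 -0.3  0.1] w 0.5 q1,q7 [-0.22  1.7 ]
shift tool mm [ 0.9  0.4 -6. ] turn deg [ 0.   0.1 -0.1] world d [-6.  -0.  -0.9]
```

View pics/g3_s.png

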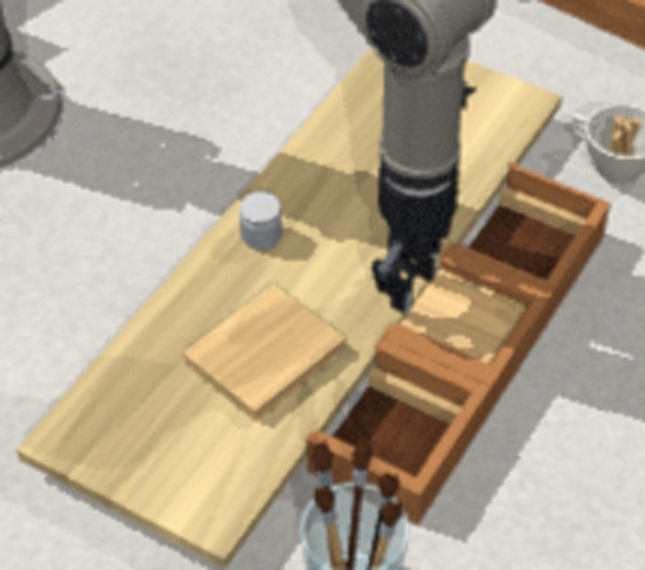

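Run:
```python
from h import *
T=load("T_g3.npz")
for uv,z in (([384,156],110),([384,160],0),([419,143],215),([392,127],215),([375,155],200)):
    p=unproj(T,[uv],z)[0]; print(uv,z,p.round(0),toboard(B,p).round(0)[:2])
goto(-89,-250,140,-90)
```

```text
[384, 156] 110 [ 702. -264.  110.] [  87. -291.]
[384, 160] 0 [ 719. -291.    0.] [ 102. -319.]
[419, 143] 215 [ 704. -311.  215.] [  86. -337.]
[392, 127] 215 [ 737. -255.  215.] [ 122. -284.]
[375, 155] 200 [ 681. -223.  200.] [  68. -248.]
t 11.75 tcp [593.8  19.6  54.9] board [-3.2 -0.4] jaw angle rel board y-axis 0.0 xaxis [ 0.002  0.002 -1.   ] F [ 0.  -0.5  0.5] w 0.5 q1,q7 [-0.22  1.7 ]
shift tool mm [ -85.8 -249.4  -85.8] turn deg [90.  -0.  -0.2] world d [ -70.1 -254.5   85.1]
```

>>> jog_arm(
  increments="0 -0.02 0 -0.015 0 0 0; 0 -0.045 0 -0.02 0 0 0; 0 -0.015 -0.02 -0.02 0 0 0; 0 0 -0.045 -0.015 0 0 0; 0 0 -0.045 -0.01 0 0 0",
)

```text
clock: 12.25
tcp_pos: [520.5, -87.4, 136.7]
tcp_rot: [1.177, 1.563, 1.259]
wrist_force: [0.8, -1.3, -0.5]
width: 0.5
```

>>> jog_arm(
  increments="0 0 -0.045 0 0 0 0; 0 0 -0.03 0 8.5 0 0; 0 0 -0.02 0 8.5 0 0; 0 0 0 0.02 8.5 0 0; 0 0 0 0.02 8.5 0 0",
)

```text
clock: 12.75
tcp_pos: [558.0, -208.2, 139.0]
tcp_rot: [1.316, 1.565, 0.794]
wrist_force: [0.1, 1.3, -0.2]
width: 0.499
```

Run:
```python
from h import *
goto(-89,-250,130,-90)
look("h",W=(-88,-142,-13))
```

```text
t 12.75 tcp [ 558.  -208.2  139. ] board [ -53.1 -225.5] jaw angle rel board y-axis -33.5 xaxis [ 0.004  0.004 -1.   ] F [ 0.1  1.3 -0.2] w 0.5 q1,q7 [0.02 1.57]
shift tool mm [  8.7 -40.3 -16.5] turn deg [56.5 -0.1 -0.3] world d [-34.3 -26.6  -9. ]
W top [ -89.1 -142.6  -13.6] -909
W scene [ -90.4 -151.7  -13.7] -876
W both [ -88.9 -142.8  -13.3] -1614
```

View pics/h_t.png

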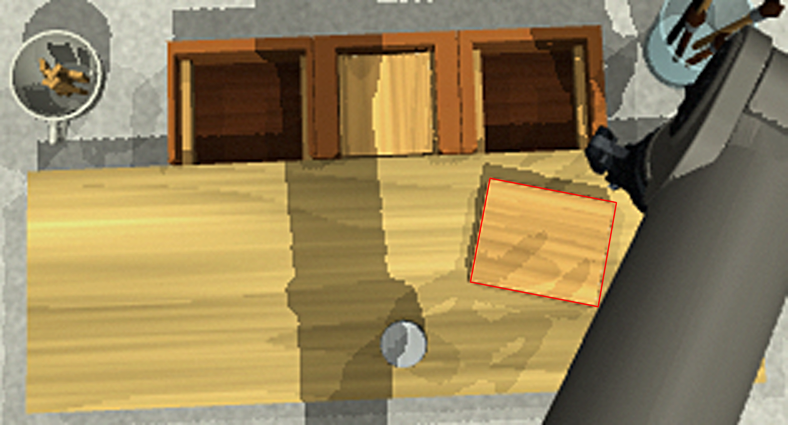

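View pics/h_s.png

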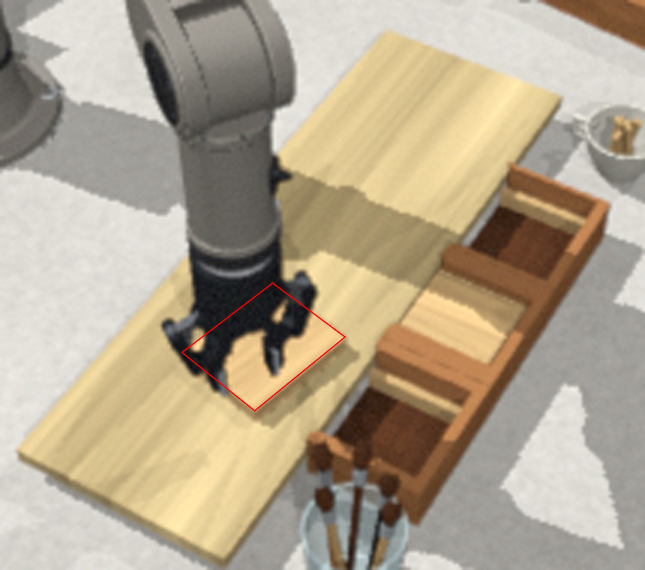

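>>> jog_arm(
  increments="0 0 -0.02 -0.006 8.2 0 0; 0 0 -0.018 -0.004 8.2 0 0; 0 0 0 0.006 8.2 0 0; 0 0 0 0 8.2 0 0; 0 0 0 0 8.2 0 0",
)

```text
clock: 13.35
tcp_pos: [529.6, -237.4, 137.7]
tcp_rot: [2.713, 1.564, 1.468]
wrist_force: [-0.2, 0.1, -0.5]
width: 0.502
```

Run:
```python
from h import *
goto(-89,-250,54,-90)
```

```text
t 13.35 tcp [ 529.6 -237.4  137.7] board [ -83.3 -252.9] jaw angle rel board y-axis -74.9 xaxis [ 0.001  0.007 -1.   ] F [-0.2  0.1 -0.5] w 0.5 q1,q7 [-0.03  0.98]
shift tool mm [83.7 -5.  -3.7] turn deg [15.1 -0.4 -0.1] world d [ -5.9   2.5 -83.7]
```

>>> jog_arm(
  increments="0 0.015 -0.003 -0.002 7.5 -0.3 0; 0 0.025 0 -0.002 7.5 0 0; 0 0.025 0 0 0 0 0; 0 0.012 0 0 0 0 0; 0 0.004 0 0 0 0 0",
)

```text
clock: 13.85
tcp_pos: [524.1, -230.2, 55.9]
tcp_rot: [2.52, 1.564, 1.013]
wrist_force: [0.3, 0.1, -0.3]
width: 0.501
```

Run:
```python
from h import *
goto(-89,-250,54,-90)
```

```text
t 13.85 tcp [ 524.1 -230.2   55.9] board [ -88.3 -245.4] jaw angle rel board y-axis -89.9 xaxis [ 0.004  0.006 -1.   ] F [ 0.3  0.1 -0.3] w 0.5 q1,q7 [-0.06  0.79]
shift tool mm [ 1.9 -0.7  4.6] turn deg [ 0.1 -0.3 -0.2] world d [-0.4 -4.6 -1.9]
```

>>> jog_arm(
  increments="0 0.002 0 -0.01 0 -0.2 0; 0 0 0 -0.012 0 0 0; 0 0 0 -0.012 0 0 0; 0 0 0 -0.012 0 0 0; 0 0 0 -0.012 0 0 0",
)

```text
clock: 14.35
tcp_pos: [521.7, -169.7, 56.9]
tcp_rot: [1.566, 1.562, 0.06]
wrist_force: [1.4, -1.1, -0.4]
width: 0.499
```

Run:
```python
from h import *
goto(-89,-100,54,-90)
look("i",W=(-86,-105,0))
```

```text
t 14.35 tcp [ 521.7 -169.7   56.9] board [ -87.  -184.8] jaw angle rel board y-axis -89.9 xaxis [ 0.009  0.001 -1.   ] F [ 1.4 -1.1 -0.4] w 0.5 q1,q7 [-0.18  0.69]
shift tool mm [  2.9  -1.8 -84.9] turn deg [ 0.1  0.  -0.5] world d [-7.3 84.6 -2.9]
W top [ -82.4 -105.4   -2.3] -746
W scene [ -91.9 -134.7   -8. ] -629
W both [ -82.4 -105.4   -2.3] -1112
```

View pics/i_t.png

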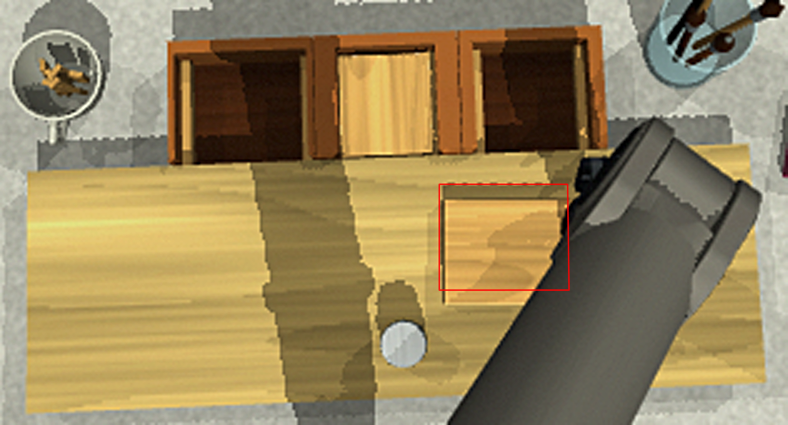

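Run:
```python
from h import *
T=load("T_i.npz")
for u,v in ((444,200),(555,200),(444,302),(525,303)):
    p=unproj(T,[[105+u/2.5-.2,140+v/2.5-.2]],62)[0]; print(toboard(B,p).round(1)[:2])
p,f=fit([T],np.r_[w2(-99,-112),B[2]-.05],100,122,62,edges=(0,2,3),span=(.05,.6));print(toboard(B,p),f)
```

```text
[-46.4 -51.5]
[ -50.7 -156.7]
[-142.4  -47.5]
[-146.5 -123.4]
[ -99.37326409 -111.75660208   -2.39341897] -796.6706477592438
```

>>> jog_arm(
  increments="0 0 0 0.012 0 0 0; 0 -0.035 0 0.01 0 0 0; 0 -0.035 -0.02 0 0 0 0; 0 0 -0.03 0 -8.5 0 0; 0 0 -0.03 0 -8.5 0 0",
)

```text
clock: 14.95
tcp_pos: [445.4, -204.8, 128.7]
tcp_rot: [0.864, 1.56, -0.33]
wrist_force: [-0.1, 0.1, -0.1]
width: 0.495
```

>>> jog_arm(
  increments="0 0 -0.02 -0.02 -8.5 0 0; 0 0 0 -0.02 -8.5 0 0; 0 0 0.01 -0.02 -8.5 0 0; 0 0 0.01 -0.01 -8.5 0 0; 0 0 0 0 -8.5 0 0",
)

```text
clock: 15.45
tcp_pos: [396.8, -150.8, 129.9]
tcp_rot: [-0.157, 1.556, -0.607]
wrist_force: [1.1, -0.1, 0.9]
width: 0.501
```

Run:
```python
from h import *
goto(-185,-112,110,0)
```

```text
t 15.45 tcp [ 396.8 -150.8  129.9] board [-210.4 -158.2] jaw angle rel board y-axis -29.3 xaxis [ 0.013 -0.009 -1.   ] F [ 1.1 -0.1  0.9] w 0.5 q1,q7 [-0.16  1.54]
shift tool mm [19.7 52.8 -0.7] turn deg [-29.3   0.8   0.4] world d [ 22.5  47.7 -19.9]
```

>>> jog_arm(
  increments="0 0.004 0.014 0 -7.4 0.8 0.4; 0 0.004 0.013 0.002 -7.4 0 0; 0 0.004 0.011 0.006 -7.4 0 0; 0 0.004 0.008 0.008 -7.2 0 0; 0 0 0 0.004 0 0 0",
)

```text
clock: 15.95
tcp_pos: [429.7, -116.4, 115.1]
tcp_rot: [-0.062, 1.565, 0.01]
wrist_force: [-0.3, -0.4, -0.3]
width: 0.496
```

Run:
```python
from h import *
goto(-185,-112,54,0)
look("j",W=(-99,-112,-2.4))
```

```text
t 15.95 tcp [ 429.7 -116.4  115.1] board [-175.5 -125.9] jaw angle rel board y-axis 0.6 xaxis [ 0.005  0.    -1.   ] F [-0.3 -0.4 -0.3] w 0.5 q1,q7 [-0.14  1.99]
shift tool mm [61.  14.1 -9.7] turn deg [0.6 0.3 0. ] world d [-10.4  13.3 -61.1]
W top [ -97.2 -107.1    2.1] -658
W scene [ -97.3 -107.9   -1.5] -603
W both [ -97.8 -107.4    0.7] -1233
```

View pics/j_s.png

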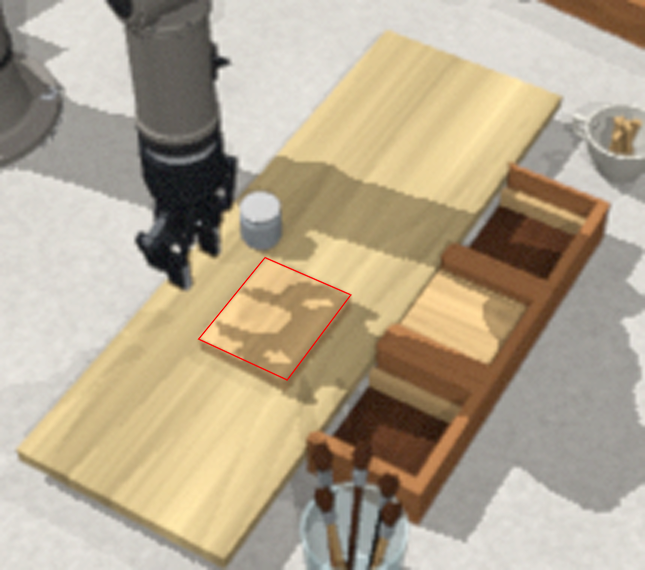

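View pics/j_t.png

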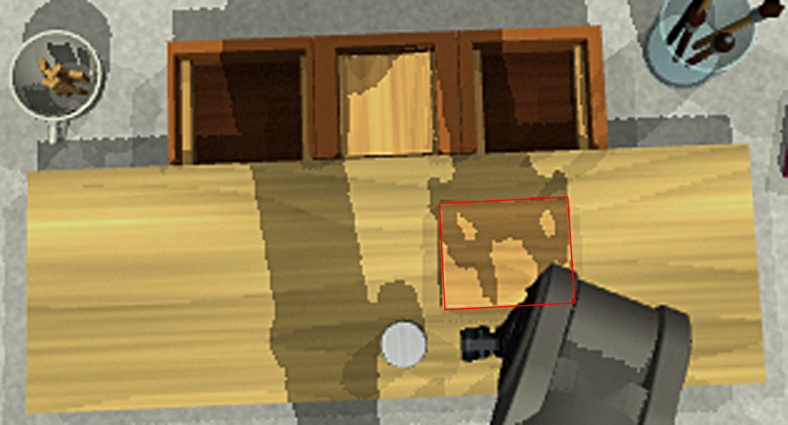

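>>> jog_arm(
  increments="0 0.01 0.009 -0.008 0.5 0.3 0; 0 0.02 0.005 -0.003 0 0 0; 0 0.018 0.001 0 0 0 0; 0 0.010 0 0 0 0 0; 0 0.003 0 0 0 0 0",
)

```text
clock: 16.55
tcp_pos: [418.4, -110.1, 55.2]
tcp_rot: [-0.754, 1.563, -0.715]
wrist_force: [0.1, -0.4, -0.1]
width: 0.498
```

Run:
```python
from h import *
goto(-128,-110,54,0)
```

```text
t 16.55 tcp [ 418.4 -110.1   55.2] board [-186.4 -119. ] jaw angle rel board y-axis -1.3 xaxis [ 0.006 -0.005 -1.   ] F [ 0.1 -0.4 -0.1] w 0.5 q1,q7 [-0.14  1.99]
shift tool mm [ 1.5 10.4 58.1] turn deg [-1.3  0.3  0.3] world d [57.7 12.6 -1.2]
```

>>> jog_arm(
  increments="0 0.001 0.008 0.006 -1.2 0.3 0.3; 0 0 0.002 0.01 0 0 0; 0 0 0 0.01 0 0 0; 0 0 0 0.011 0 0 0; 0 0 0 0.011 0 0 0",
)

```text
clock: 17.05
tcp_pos: [470.3, -97.5, 56.1]
tcp_rot: [-0.172, 1.568, -0.113]
wrist_force: [-0.7, -0.1, -0.9]
width: 0.498
```

Run:
```python
from h import *
goto(-128,-110,54,0)
```

```text
t 17.05 tcp [470.3 -97.5  56.1] board [-133.7 -109.6] jaw angle rel board y-axis -0.2 xaxis [ 0.003 -0.    -1.   ] F [-0.7 -0.1 -0.9] w 0.5 q1,q7 [-0.15  1.98]
shift tool mm [ 2.1 -0.3  5.7] turn deg [-0.2  0.2  0. ] world d [ 5.7 -0.  -2.1]
```

>>> jog_arm(
  increments="0 0 0 0.008 0 0 0; 0 0 0 -0.015 0 0 0; 0 -0.04 0 -0.005 0 0 0; 0 -0.035 -0.03 0 0 0 0; 0 0 -0.035 0.015 8.5 0 0",
)

```text
clock: 17.55
tcp_pos: [482.7, -156.6, 134.4]
tcp_rot: [0.49, 1.566, 0.411]
wrist_force: [1.4, -0.5, 0.2]
width: 0.504
```

>>> jog_arm(
  increments="0 0 -0.035 0.015 8.5 0 0; 0 0 -0.01 0.02 8.5 0 0; 0 0 0 0.01 8.5 0 0; 0 0 0 0 8.5 0 0; 0 0 0 0 8.5 0 0",
)

```text
clock: 18.05
tcp_pos: [530.3, -220.8, 140.5]
tcp_rot: [0.446, 1.551, -0.388]
wrist_force: [-0.1, 0.4, 0.6]
width: 0.5
```

>>> jog_arm(
  increments="0 0 0 0 8.5 0 0; 0 0 0 0 8.5 0 0; 0 0 0 0 8.5 0 0; 0 0 0 0 8.5 0 0; 0 0 0 0 0 0 0",
)

```text
clock: 18.55
tcp_pos: [535.8, -220.8, 142.5]
tcp_rot: [0.991, 1.545, -0.441]
wrist_force: [-0.5, -0.4, 0.3]
width: 0.504
```

Run:
```python
from h import *
goto(-65,-205,56,-90)
look("k",W=(-67,-109,0))
```

```text
t 18.55 tcp [ 535.8 -220.8  142.5] board [ -76.  -236.7] jaw angle rel board y-axis -85.6 xaxis [ 0.023 -0.011 -1.   ] F [-0.5 -0.4  0.3] w 0.5 q1,q7 [-0.18  0.83]
shift tool mm [ 86.4  11.6 -32. ] turn deg [ 4.4  0.8 -1.3] world d [  9.   32.4 -86.5]
W top [ -60.5 -107.4    0.3] -899
W scene [-5.960e+01 -1.076e+02 -1.000e-01] -742
W both [ -60.3 -107.5    0.2] -1637
```

View pics/k_t.png

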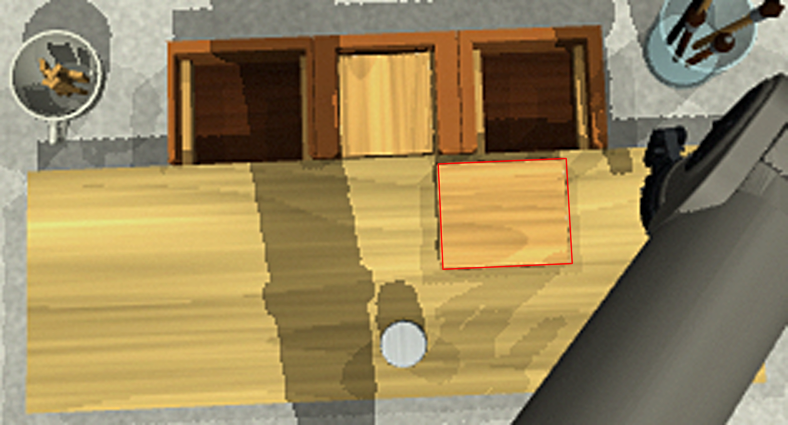

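View pics/k_s.png

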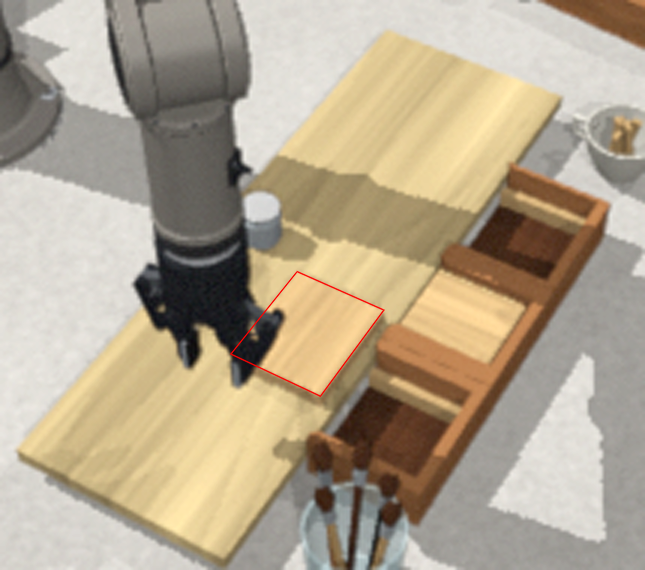

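>>> jog_arm(
  increments="0 0.02 0.006 -0.008 4.4 0.8 -1.3; 0 0.025 0.006 -0.006 0 0 0; 0 0.025 0.002 -0.006 0 0 0; 0 0.01 0 -0.004 0 0 0; 0 0.004 0 0 0 0 0",
)

```text
clock: 19.15
tcp_pos: [551.7, -196.0, 58.8]
tcp_rot: [1.535, 1.565, 0.039]
wrist_force: [-0.1, -0.1, -0.3]
width: 0.502
```

Run:
```python
from h import *
goto(-62,-205,55,-90)
```

```text
t 19.15 tcp [ 551.7 -196.    58.8] board [ -58.6 -213. ] jaw angle rel board y-axis -89.3 xaxis [ 0.006  0.    -1.   ] F [-0.1 -0.1 -0.3] w 0.5 q1,q7 [-0.18  0.78]
shift tool mm [ 3.8 -3.3 -8. ] turn deg [ 0.7  0.  -0.3] world d [-3.9  7.7 -3.8]
```

>>> jog_arm(
  increments="0 0.003 -0.003 -0.008 0.6 0 -0.3; 0 0.001 0 -0.01 0 0 0; 0 0 0 -0.012 0 0 0; 0 0 0 -0.012 0 0 0; 0 0 0 -0.012 0 0 0",
)

```text
clock: 19.65
tcp_pos: [545.9, -142.3, 57.9]
tcp_rot: [0.953, 1.565, -0.556]
wrist_force: [0.8, -0.0, -1.1]
width: 0.502
```

>>> jog_arm(
  increments="0 0 0 -0.012 0 0 0; 0 0 0 -0.012 0 0 0; 0 0 0 -0.012 0 0 0; 0 0 0 -0.012 0 0 0; 0 0 0 -0.012 0 0 0",
)

```text
clock: 20.15
tcp_pos: [542.3, -76.0, 58.6]
tcp_rot: [1.095, 1.563, -0.412]
wrist_force: [0.5, -0.1, 1.5]
width: 0.502
```

Run:
```python
from h import *
p,R=state();goto(-62,66.6,55,-90)
y=toboard(B,p)[1]+74.4
look("l",W=(-60,y,0))
```

```text
t 20.15 tcp [542.3 -76.   58.6] board [-60.6 -92.6] jaw angle rel board y-axis -89.9 xaxis [ 0.007 -0.003 -1.   ] F [ 0.5 -0.1  1.5] w 0.5 q1,q7 [-0.43  0.57]
t 20.15 tcp [542.3 -76.   58.6] board [-60.6 -92.6] jaw angle rel board y-axis -89.9 xaxis [ 0.007 -0.003 -1.   ] F [ 0.5 -0.1  1.5] w 0.5 q1,q7 [-0.43  0.57]
shift tool mm [   3.    -1.3 -159.3] turn deg [ 0.1  0.2 -0.4] world d [-11.3 158.8  -3.6]
W top [-60.  -21.8   0.4] -499
W scene [-60.   -4.2   2.2] -700
W both [-59.7 -21.1  -1.8] -1119
```

View pics/l_t.png

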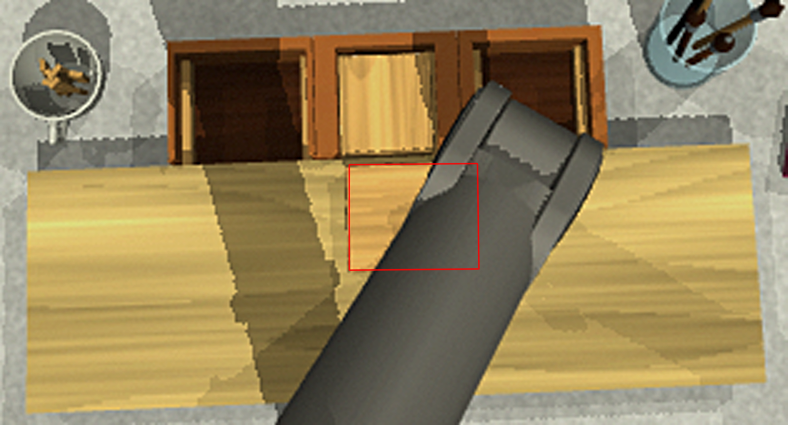

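View pics/l_s.png

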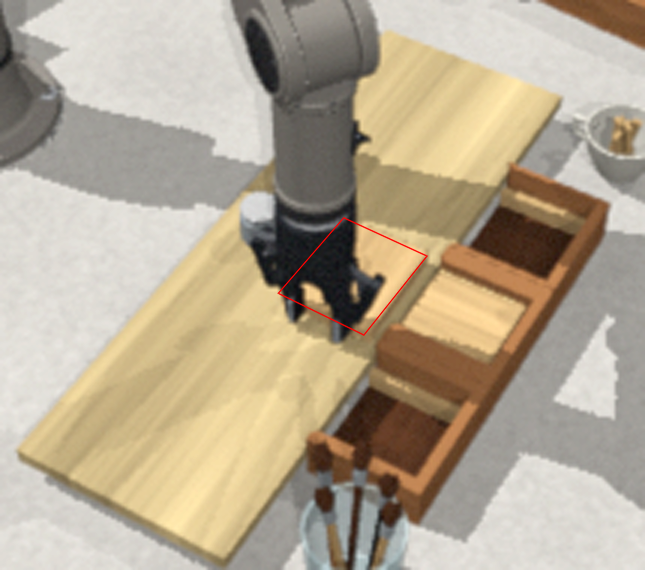

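>>> jog_arm(
  increments="0 0.002 0 -0.012 0 0.2 -0.4; 0 0.002 0 -0.012 0 0 0; 0 0.001 0 -0.012 0 0 0; 0 0.001 0 -0.012 0 0 0; 0 0.001 0 -0.012 0 0 0",
)

```text
clock: 20.75
tcp_pos: [539.0, -14.0, 51.6]
tcp_rot: [0.49, 1.569, -1.019]
wrist_force: [0.7, -1.0, 0.8]
width: 0.499
```

Run:
```python
from h import *
p,R=state();goto(-62,66.6,55,-90)
y=toboard(B,p)[1]+74.4
look("m",W=(-60,y,0))
```

```text
t 20.75 tcp [539.  -14.   51.6] board [-60.  -30.5] jaw angle rel board y-axis -90.0 xaxis [ 0.001 -0.002 -1.   ] F [ 0.7 -1.   0.8] w 0.5 q1,q7 [-0.54  0.46]
t 20.75 tcp [539.  -14.   51.6] board [-60.  -30.5] jaw angle rel board y-axis -90.0 xaxis [ 0.001 -0.002 -1.   ] F [ 0.7 -1.   0.8] w 0.5 q1,q7 [-0.54  0.46]
shift tool mm [ -3.6  -2.1 -97.1] turn deg [-0.   0.1 -0.1] world d [-8.1 96.8  3.4]
W top [-56.1  39.6   3.9] -388
W scene [-58.8  41.4   0. ] -718
W both [-58.6  40.8   0.3] -1096
```

View pics/m_t.png

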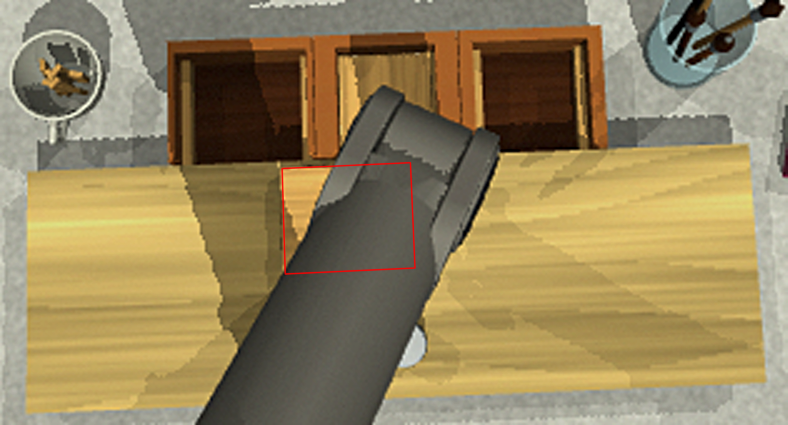

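View pics/m_s.png

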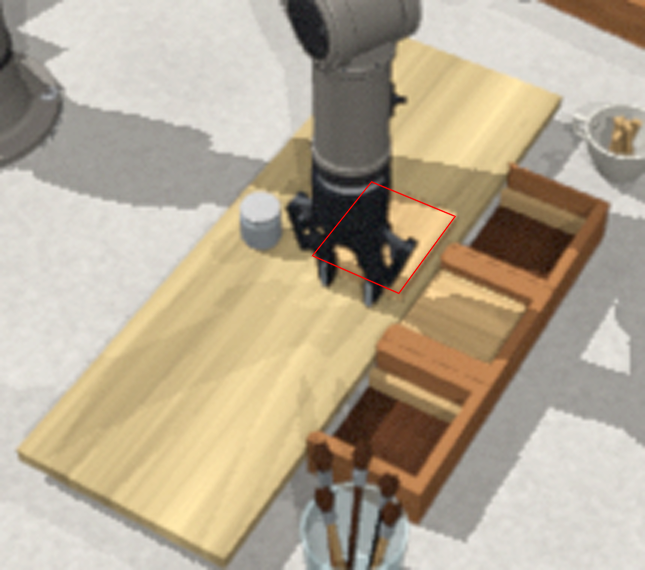

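>>> jog_arm(
  increments="0 -0.002 0 -0.012 0 0 0; 0 0 0 -0.012 0 0 0; 0 0 0 -0.012 0 0 0; 0 0 0 -0.012 0 0 0; 0 0 0 -0.012 0 0 0",
)

```text
clock: 21.35
tcp_pos: [534.4, 50.8, 53.5]
tcp_rot: [0.085, 1.57, -1.424]
wrist_force: [0.1, -1.5, -0.4]
width: 0.504
```

Run:
```python
from h import *
p,R=state();goto(-62,66.6,55,-90)
y=toboard(B,p)[1]+72
look("n",W=(-60,y,0))
```

```text
t 21.35 tcp [534.4  50.8  53.5] board [-60.5  34.4] jaw angle rel board y-axis -90.0 xaxis [ 0.    -0.001 -1.   ] F [ 0.1 -1.5 -0.4] w 0.5 q1,q7 [-0.67  0.33]
t 21.35 tcp [534.4  50.8  53.5] board [-60.5  34.4] jaw angle rel board y-axis -90.0 xaxis [ 0.    -0.001 -1.   ] F [ 0.1 -1.5 -0.4] w 0.5 q1,q7 [-0.67  0.33]
shift tool mm [ -1.6  -1.5 -32.2] turn deg [-0.   0.1 -0. ] world d [-3.5 32.1  1.5]
W top [-53.8 104.6   0.6] -318
W scene [-64.3 109.  -10.9] -685
W both [-56.2 118.2  -4.2] -925
```

View pics/n_s.png

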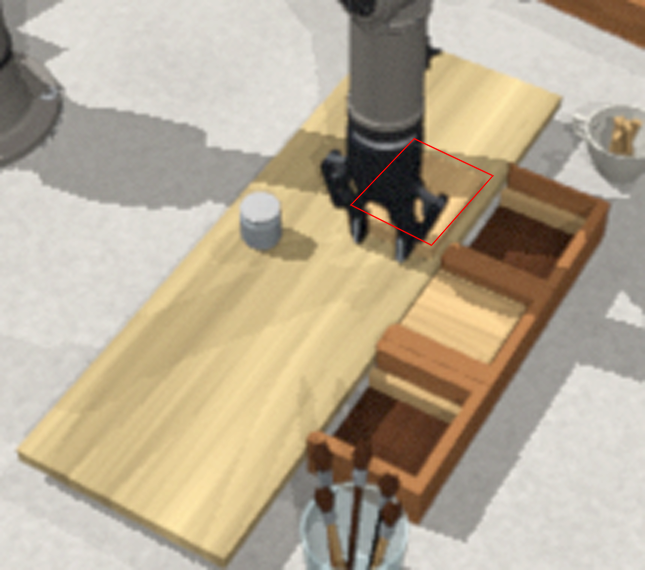

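>>> jog_arm(
  increments="0 0 0 -0.009 0 0 0; 0 0 0 -0.008 0 0 0; 0 0 0 -0.006 0 0 0; 0 0 0 -0.004 0 0 0; 0 0 0 -0.002 0 0 0",
)

```text
clock: 21.95
tcp_pos: [532.2, 83.0, 53.2]
tcp_rot: [-0.797, 1.57, -2.303]
wrist_force: [-0.7, -1.2, 1.0]
width: 0.5
```

>>> jog_arm(
  increments="0 0 0 0.012 0 0 0; 0 -0.03 0 0.02 0 0 0; 0 -0.04 0 0.03 0 0 0; 0 0 0 0.04 0 0 0; 0 0 0 0.04 -8 0 0",
)

```text
clock: 22.45
tcp_pos: [541.2, -56.6, 123.6]
tcp_rot: [-2.276, 1.565, 2.658]
wrist_force: [-0.5, 1.0, -0.4]
width: 0.498
```

Run:
```python
from h import *
goto(-150,141,120,0)
look("o",W=(-58,141,0))
```

```text
t 22.45 tcp [541.2 -56.6 123.6] board [-60.5 -73.2] jaw angle rel board y-axis -80.9 xaxis [-0.005  0.003 -1.   ] F [-0.5  1.  -0.4] w 0.5 q1,q7 [-0.48  0.62]
shift tool mm [   4.6  -54.4 -225.7] turn deg [-80.9  -0.3   0.1] world d [-102.7  208.2   -3.6]
W top [-52.9 136.1  -0.8] -661
W scene [-59.5 136.    0.4] -504
W both [-57.8 136.2   0.7] -1068
```

View pics/o_t.png

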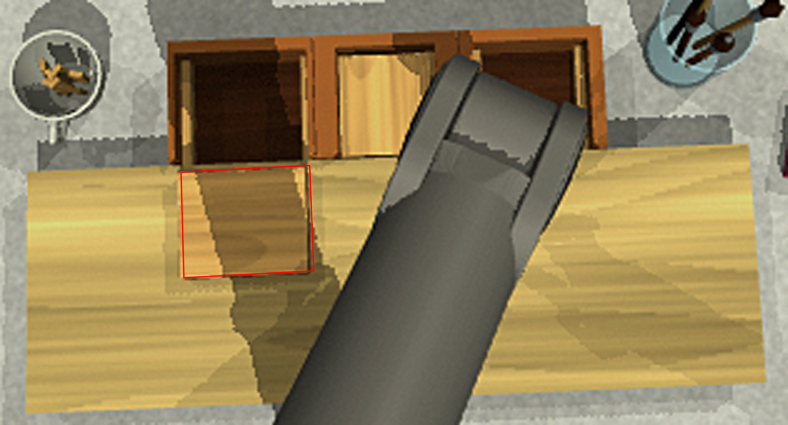

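View pics/o_s.png

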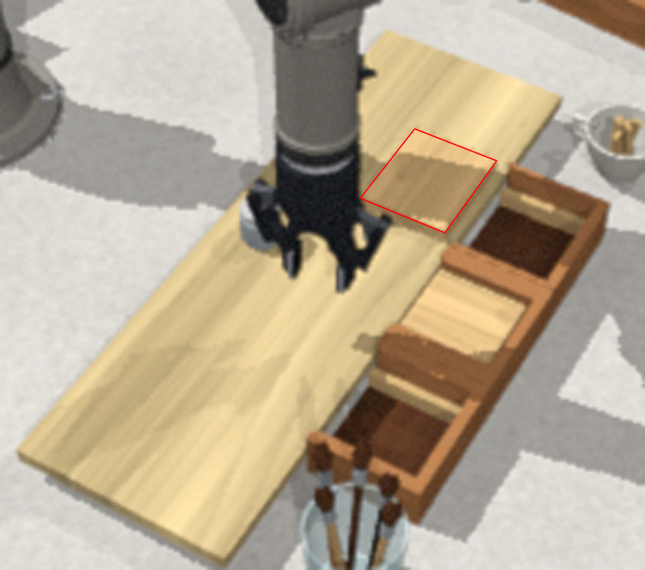

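>>> jog_arm(
  increments="0 0 0 -0.035 8.5 0 0; 0 0 0 -0.04 0 0 0; 0 0.02 0 -0.03 0 0 0; 0 0.03 0 -0.006 0 0 0; 0 0.012 0 0 0 0 0",
)

```text
clock: 23.05
tcp_pos: [531.5, 37.4, 63.6]
tcp_rot: [1.006, 1.564, -0.524]
wrist_force: [-0.2, 0.7, 0.3]
width: 0.503
```

Run:
```python
from h import *
goto(-60,69.5,55,-90)
look("p",W=(-58,138,0))
```

```text
t 23.05 tcp [531.5  37.4  63.6] board [-64.3  21.2] jaw angle rel board y-axis -91.2 xaxis [ 0.006 -0.003 -1.   ] F [-0.2  0.7  0.3] w 0.5 q1,q7 [-0.66  0.33]
shift tool mm [  8.4   3.2 -48.4] turn deg [-1.2  0.2 -0.3] world d [ 1.3 48.4 -8.6]
W top [-51.8 140.1   1.7] -432
W scene [-60.3 134.5   4.2] -731
W both [-58.9 139.2  -0.8] -959
```

View pics/p_t.png

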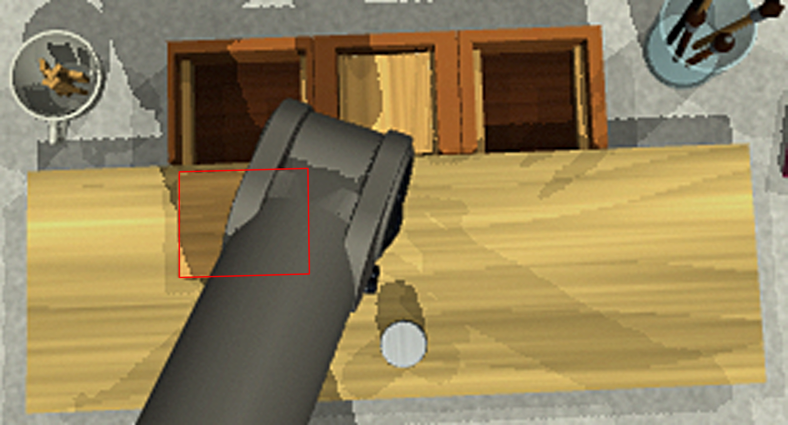

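>>> jog_arm(
  increments="0 0.005 0.003 -0.012 -1.2 0.2 -0.3; 0 0.003 0 -0.013 0 0 0; 0 0 0 -0.01 0 0 0; 0 0 0 -0.006 0 0 0; 0 0 0 -0.003 0 0 0",
)

```text
clock: 23.65
tcp_pos: [536.2, 79.6, 59.5]
tcp_rot: [1.398, 1.564, -0.119]
wrist_force: [0.5, -0.6, -0.2]
width: 0.506
```

Run:
```python
from h import *
goto(-60,69.5,55,-90)
```

```text
t 23.65 tcp [536.2  79.6  59.5] board [-57.   63.1] jaw angle rel board y-axis -90.4 xaxis [ 0.007 -0.001 -1.   ] F [ 0.5 -0.6 -0.2] w 0.51 q1,q7 [-0.72  0.27]
shift tool mm [ 4.4 -3.1 -6.4] turn deg [-0.4  0.1 -0.4] world d [-3.4  6.2 -4.5]
```

>>> jog_arm(
  increments="0 0.004 -0.003 0 -0.4 0 -0.4; 0 0 0 -0.003 0 0 0; 0 0 0 -0.003 0 0 0; 0 0 0 -0.001 0 0 0; 0 0 0 0 0 0 0",
)

```text
clock: 24.15
tcp_pos: [532.9, 86.2, 55.9]
tcp_rot: [0.257, 1.568, -1.252]
wrist_force: [1.0, -0.2, -0.8]
width: 0.498
```

Run:
```python
from h import *
goto(-60,69.5,55,-90)
```

```text
t 24.15 tcp [532.9  86.2  55.9] board [-59.9  69.8] jaw angle rel board y-axis -90.0 xaxis [ 0.001 -0.002 -1.   ] F [ 1.  -0.2 -0.8] w 0.5 q1,q7 [-0.73  0.26]
shift tool mm [ 0.9 -0.1  0.3] turn deg [-0.   0.1 -0. ] world d [-0.1 -0.3 -0.9]
```

>>> jog_arm(
  increments="0 0 0 0.012 0 0 0; 0 -0.03 0 0.01 0 0 0; 0 -0.04 -0.02 0 0 0 0; 0 0 -0.035 -0.015 -8.5 0 0; 0 0 -0.03 -0.025 -8.5 0 0",
)

```text
clock: 24.65
tcp_pos: [446.5, 85.4, 128.0]
tcp_rot: [0.191, 1.561, -1.024]
wrist_force: [-0.9, 0.5, -0.5]
width: 0.5
```

>>> jog_arm(
  increments="0 0 0 -0.03 -8.5 0 0; 0 0 0.01 -0.02 -8.5 0 0; 0 0 0 0 -8.5 0 0; 0 0 0 0 -8.5 0 0; 0 0 0 0 -8.5 0 0",
)

```text
clock: 25.15
tcp_pos: [429.6, 135.2, 128.3]
tcp_rot: [-0.553, 1.566, -1.013]
wrist_force: [-0.8, -0.0, 0.0]
width: 0.502
```

Run:
```python
from h import *
goto(-148,141,110,0)
look("q",W=(-58,140,0))
```

```text
t 25.15 tcp [429.6 135.2 128.3] board [-160.   125.2] jaw angle rel board y-axis -30.0 xaxis [ 0.002 -0.004 -1.   ] F [-0.8 -0.   0. ] w 0.5 q1,q7 [-0.87  0.93]
shift tool mm [18.3 19.7  2.4] turn deg [-30.    0.2   0.2] world d [ 11.   16.5 -18.3]
W top [-53.2 138.5  -1.6] -723
W scene [-58.1 139.5   0.4] -628
W both [-55.5 138.6  -1.6] -1257
```

View pics/q_t.png

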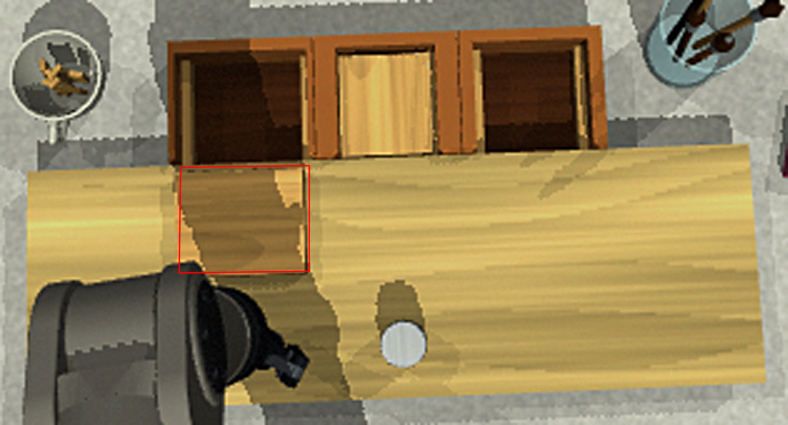

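View pics/q_s.png

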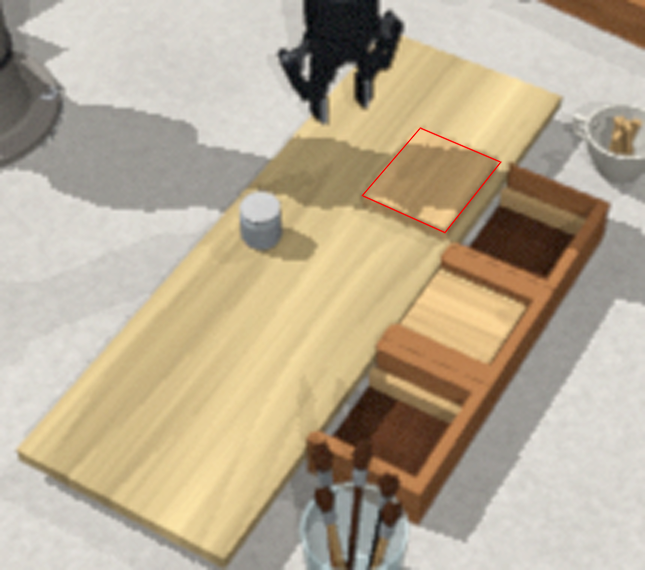

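>>> jog_arm(
  increments="0 0.004 0.005 0 -7.5 0 0; 0 0.004 0.005 0.001 -7.5 0 0; 0 0.004 0.005 0.003 -7.5 0 0; 0 0.004 0.003 0.004 -7.5 0 0; 0 0 0 0 0 0 0",
)

```text
clock: 25.75
tcp_pos: [444.3, 146.2, 112.0]
tcp_rot: [-0.993, 1.565, -0.943]
wrist_force: [0.9, 0.6, 0.1]
width: 0.501
```

Run:
```python
from h import *
goto(-148,140.5,55,0)
```

```text
t 25.75 tcp [444.3 146.2 112. ] board [-144.5  135.3] jaw angle rel board y-axis -0.7 xaxis [ 0.003 -0.004 -1.   ] F [0.9 0.6 0.1] w 0.5 q1,q7 [-0.79  1.43]
shift tool mm [57.   5.4 -3.7] turn deg [-0.7  0.2  0.3] world d [ -3.8   5.  -57. ]
```

>>> jog_arm(
  increments="0 0.005 0.004 -0.004 -0.6 0.2 0.3; 0 0.018 0.001 0 0 0 0; 0 0.018 0 0 0 0 0; 0 0.01 0 0 0 0 0; 0 0.004 0 0 0 0 0",
)

```text
clock: 26.25
tcp_pos: [439.8, 149.9, 55.9]
tcp_rot: [1.289, 1.568, 1.33]
wrist_force: [0.1, -0.8, -0.1]
width: 0.5
```

Run:
```python
from h import *
goto(-148,140.5,55,0)
```

```text
t 26.25 tcp [439.8 149.9  55.9] board [-148.8  139.2] jaw angle rel board y-axis -1.2 xaxis [ 0.001  0.002 -1.   ] F [ 0.1 -0.8 -0.1] w 0.5 q1,q7 [-0.76  1.47]
shift tool mm [0.9 1.3 0.8] turn deg [-1.2  0.  -0.1] world d [ 0.8  1.3 -0.9]
```

>>> jog_arm(
  increments="0 0.001 0.001 0.01 -1.2 0 0; 0 0.001 0 0.01 0 0 0; 0 0 0 0.01 0 0 0; 0 0 0 0.01 0 0 0; 0 0 0 0.01 0 0 0",
)

```text
clock: 26.75
tcp_pos: [493.4, 154.4, 54.7]
tcp_rot: [1.263, 1.567, 1.325]
wrist_force: [-0.2, -0.0, -0.4]
width: 0.499
```

Run:
```python
from h import *
goto(-50,141,55,0)
look("r")
```

```text
t 26.75 tcp [493.4 154.4  54.7] board [-95.1 140.3] jaw angle rel board y-axis -0.0 xaxis [ 0.001  0.003 -1.   ] F [-0.2 -0.  -0.4] w 0.5 q1,q7 [-0.7   1.54]
shift tool mm [-0.3  0.7 45.1] turn deg [-0.   0.1 -0.2] world d [44.9  3.5  0.3]
```

View pics/r_t.png

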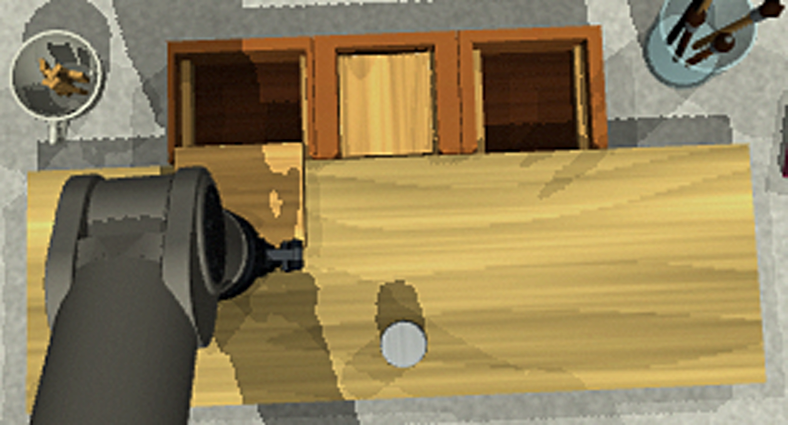

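View pics/r_s.png

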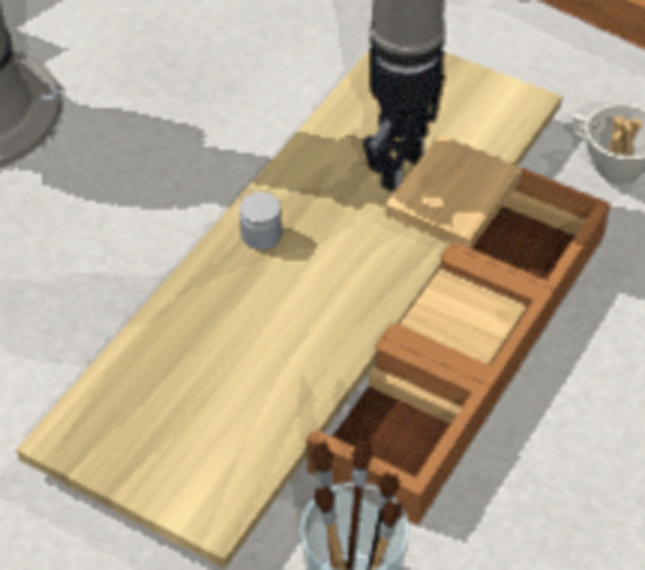

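>>> jog_arm(
  increments="0 0 0 0.009 0 0 0; 0 0 0 0.009 0 0 0; 0 0 0 0.009 0 0 0; 0 0 0 0.009 0 0 0; 0 0 0 0.009 0 0 0",
)

```text
clock: 27.35
tcp_pos: [540.9, 157.4, 54.8]
tcp_rot: [1.622, 1.567, 1.684]
wrist_force: [-0.4, 0.2, -0.1]
width: 0.504
```

Run:
```python
from h import *
goto(-10,141,55,0)
look("s")
```

```text
t 27.35 tcp [540.9 157.4  54.8] board [-47.4 140.4] jaw angle rel board y-axis -0.0 xaxis [-0.     0.003 -1.   ] F [-0.4  0.2 -0.1] w 0.5 q1,q7 [-0.64  1.57]
shift tool mm [-0.2  0.6 37.4] turn deg [-0.  -0.  -0.2] world d [37.3  2.9  0.2]
```

View pics/s_s.png

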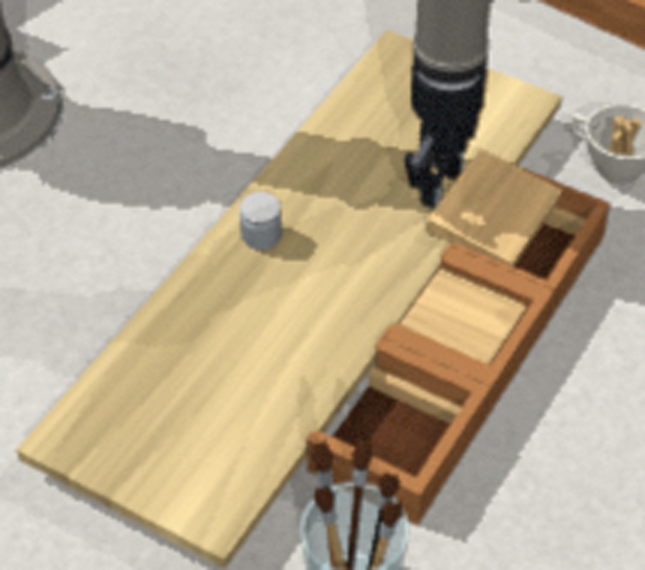

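View pics/s_t.png

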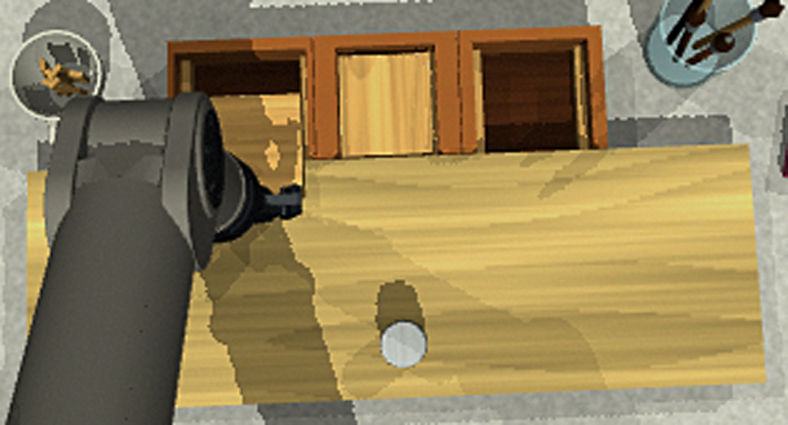

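>>> jog_arm(
  increments="0 0 0 0.008 0 0 0; 0 0 0 0.008 0 0 0; 0 0 0 0.007 0 0 0; 0 0 0 0.007 0 0 0; 0 0 0 0.006 0 0 0",
)

```text
clock: 27.95
tcp_pos: [580.0, 159.7, 54.5]
tcp_rot: [1.314, 1.568, 1.376]
wrist_force: [0.7, 0.0, -0.6]
width: 0.501
```

>>> jog_arm(
  increments="0 0 0 0.003 0 0 0; 0 0 0 0.003 0 0 0; 0 0 0 0.002 0 0 0; 0 0 0 0 0 0 0; 0 0 0 0 0 0 0",
)

```text
clock: 28.45
tcp_pos: [590.4, 160.1, 54.9]
tcp_rot: [0.739, 1.567, 0.801]
wrist_force: [0.7, -0.6, -0.4]
width: 0.502
```

Run:
```python
from h import *
goto(-3,141,55,0)
look("t")
```

```text
t 28.45 tcp [590.4 160.1  54.9] board [  2.1 140.1] jaw angle rel board y-axis -0.0 xaxis [ 0.003  0.003 -1.   ] F [ 0.7 -0.6 -0.4] w 0.5 q1,q7 [-0.6   1.58]
shift tool mm [-0.1  0.9 -5.1] turn deg [-0.   0.2 -0.2] world d [-5.1  0.6  0.1]
```

View pics/t_s.png

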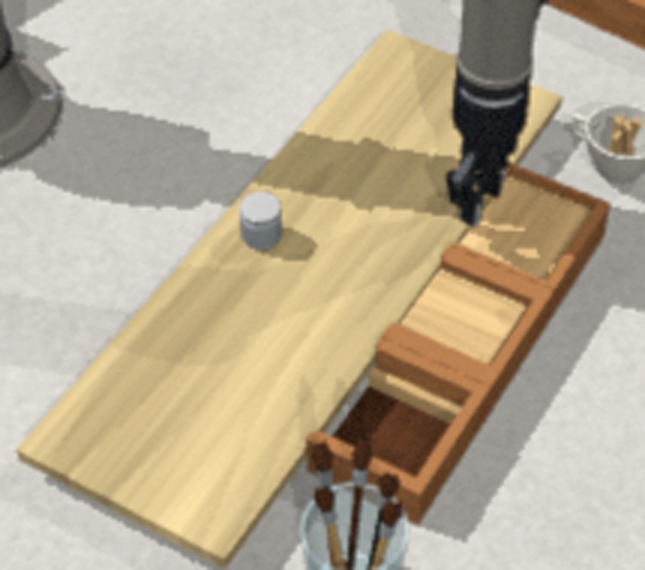

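Looks seated. Retreat back and up for a clear view.

>>> jog_arm(
  increments="0 0 0 -0.015 0 0 0; 0 -0.03 0 -0.02 0 0 0; 0 -0.05 0 -0.03 0 0 0; 0 -0.03 0.04 -0.04 0 0 0; 0 -0.01 0.045 -0.045 0 0 0",
)

```text
clock: 29.05
tcp_pos: [457.2, 214.8, 161.7]
tcp_rot: [-0.628, 1.566, -0.583]
wrist_force: [0.9, 1.1, 0.8]
width: 0.502
```

>>> jog_arm(
  increments="0 0 0.048 -0.02 0 0 0; 0 0 0.048 -0.02 0 0 0; 0 0 0.048 0 0 0 0; 0 0 0.03 0 0 0 0; 0 0 0 0 0 0 0",
)

```text
clock: 29.55
tcp_pos: [399.8, 397.1, 165.7]
tcp_rot: [1.257, 1.561, 1.313]
wrist_force: [-0.6, 0.2, -0.3]
width: 0.503
```

Run:
```python
from h import *
state()
look("u")
T=load("T_u.npz");S=load("S_u.npz")
for nm,w,y in(("N",90,0),("W",122,141)):
    p0=np.r_[w2(54,y),B[2]]
    for k,cs in(("top",[T]),("scene",[S])):
        p,f=fit(cs,p0,100,w,42);print(nm,k,toboard(B,p).round(1))
cv2.imwrite("pics/u_slots.png",cv2.convertScaleAbs(cv2.resize(T["img"][145:215,165:355],None,fx=4,fy=4,interpolation=cv2.INTER_CUBIC),alpha=1.5))
cv2.imwrite("pics/u_full.png",S["img"])
t0=load("top.npz")
print([toboard(B,unproj(T,[[105+404/2.5,140+344/2.5]],87)[0]).round(1)])
d=cv2.absdiff(T["img"],t0["img"]).max(2); print("tin diff",d[270:288,257:276].mean(),"jar",d[130:175,362:410].mean(),"cup",d[150:195,105:150].mean())
```

```text
t 29.55 tcp [399.8 397.1 165.7] board [-173.4  388.4] jaw angle rel board y-axis -0.3 xaxis [ 0.003  0.01  -1.   ] F [-0.6  0.2 -0.3] w 0.5 q1,q7 [-1.11  0.97]
N top [53.3  1.5 -0. ]
N scene [50.2  1.7  0. ]
W top [ 54.  143.3   0. ]
W scene [ 56.3 143.6  -0.4]
[array([-179.3,   -9.7, 4981.2])]
tin diff 4.426900584795321 jar 3.3898148148148146 cup 12.960987654320988
```

View pics/u_slots.png

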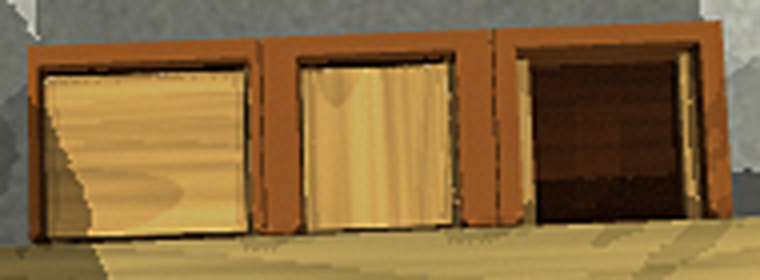

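View pics/u_s.png

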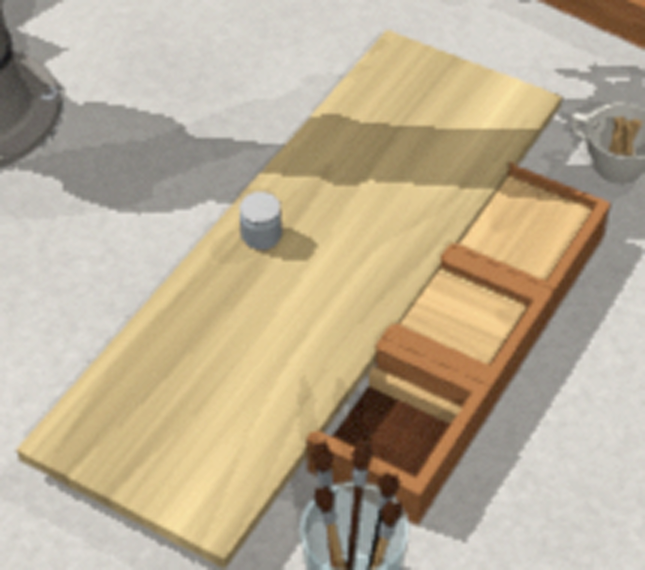

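View pics/u_t.png

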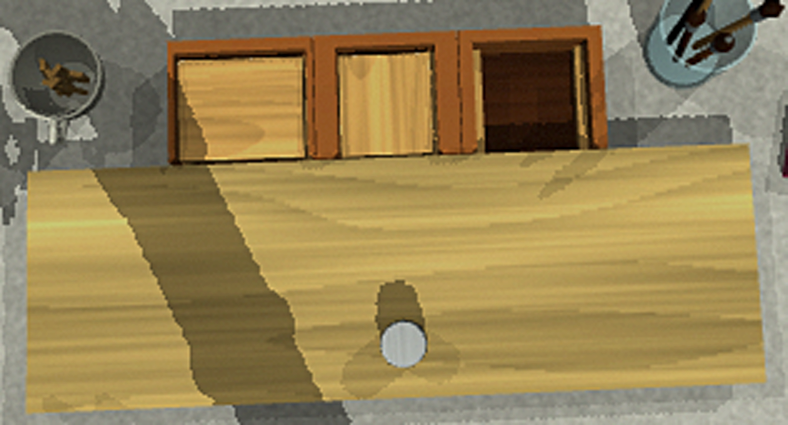

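```bash
python3 -c "
from workcell import robot
print(robot.close_job())"
```

```text
the job is handed in; nothing more can be done
None
```

I pushed both blocks into their slots and handed the job in at about 30 s on the robot's clock, against the 72 s limit. The narrow block went into the middle box and the wide block into the left box. The third slot (right box) is empty.

**Seating:** The last top and scene pictures show both blocks lying level and flush. In board coordinates, with the ideal seat at x 54 mm:

| Block | Fitted x (mm) | Fitted y (mm) | Slot middle y (mm) | Angle |
|---|---|---|---|---|
| Narrow | 50–53 | about 1.6 | 0 | 0° |
| Wide | 54–56 | about 143.5 | 141 | 0 to −0.4° |

These small offsets are within the slots' play and the roughly 2 mm camera calibration. The two cameras disagreed by about 3 mm in x on the narrow block and 2 mm on the wide one.

**Tin, jar and cup:** The tin measured within about 1.5 mm of its first position. The tin and jar areas of the top picture were almost unchanged from the start. The cup's area differed more, which I put down to the arm's shadow, since the cup looks to be in the same place.

**Forces:** All readings stayed low, at most about 6 N on the wrist. I read them only at the end of each move.

**Corrections on the way:** Some fits were misled by shadows or by the arm blocking the view, so I checked those by eye. The wide block needed an extra push from behind to clear the tin, and a small sideways nudge before going in.

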